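# Put the parts-counting bench away

## Task

Pack up the counting bench: pinch the two yellow tabs to free the cover from the pot keeper, lift it off and stand it on the black rubber mat. Gather all the sorting pots into one upright nested stack in the keeper, letting each down gently and centred until it just sits on the taper of the one below, without dropping it in or pressing it down so that it jams. Stand each brass check weight in the storage slot tagged with its own colour, and leave the other things on the bench where they are.

Things in the scene. Friction and masses are not known exactly. Their poses are not given: they have to be found in the camera images.
- pot0: green plastic sorting pot, open top, upright; 80 mm tall, 60 g; may be absent. Outside 39 mm across at the foot, tapering to 53 mm at 60 mm height, then a vertical collar 66 mm across from 60 to 80 mm (grip there). Wall 3 mm. Centred in another pot it sits with its foot 23 to 24 mm above that pot's foot; off centre it touches sooner; taper 1 in 8, pressing jams it deeper. Origin: centre of underside, z up
- pot1: orange plastic sorting pot, open top, upright; 80 mm tall, 60 g; may be absent. Outside 39 mm across at the foot, tapering to 53 mm at 60 mm height, then a vertical collar 66 mm across from 60 to 80 mm (grip there). Wall 3 mm. Centred in another pot it sits with its foot 23 to 24 mm above that pot's foot; off centre it touches sooner; taper 1 in 8, pressing jams it deeper. Origin: centre of underside, z up
- pot2: green plastic sorting pot, open top, upright; 80 mm tall, 60 g; may be absent. Outside 39 mm across at the foot, tapering to 53 mm at 60 mm height, then a vertical collar 66 mm across from 60 to 80 mm (grip there). Wall 3 mm. Centred in another pot it sits with its foot 23 to 24 mm above that pot's foot; off centre it touches sooner; taper 1 in 8, pressing jams it deeper. Origin: centre of underside, z up
- pot3: orange plastic sorting pot, open top, upright; 80 mm tall, 60 g; may be absent. Outside 39 mm across at the foot, tapering to 53 mm at 60 mm height, then a vertical collar 66 mm across from 60 to 80 mm (grip there). Wall 3 mm. Centred in another pot it sits with its foot 23 to 24 mm above that pot's foot; off centre it touches sooner; taper 1 in 8, pressing jams it deeper. Origin: centre of underside, z up
- keeper: grey round holder fixed to the bench, 60 mm tall, foot 110 mm across; a tapered well (49 mm across at the mouth) takes the first pot, whose foot comes to rest 23 to 24 mm above the keeper's origin. Two steel catch brackets at its +y and -y: 80 mm between their inward lips, 104 mm over all, 26 mm wide, tops at 77 mm. The cover is clipped on it at the start. Origin: centre of underside, z up
- cover: clip-on cover, 0.13 kg: black disc 68 mm across, 6 mm thick, over a boss 44 mm across and 6 mm deep on which it also stands when set down; two upright yellow spring tabs on top at its +y and -y. Origin: centre of the boss's underside, z up. On the keeper its origin is 54 mm above the keeper's and its axes agree with the keeper's
- cover_grip (a point): midway between the tabs, 50 mm above the cover's origin; pinch here along the cover's y. Tabs: 24 mm wide (x), 6 mm thick, tops 58 mm above the origin, 52 mm over their outer faces when free, 38 mm fully pinched. Hooks at their foot (14 to 17 mm up, 88 mm over all) catch under the keeper's lips until each tab is pinched in at least 4 mm
- tab_left (a joint): inward travel of the cover's spring tab on its +y side (m): 0 free, 0.007 fully pinched; needs 2.4 N to start and 8 N fully in, springs back
- tab_right (a joint): inward travel of the cover's spring tab on its -y side (m): 0 free, 0.007 fully pinched; needs 2.4 N to start and 8 N fully in, springs back
- rest: black rubber mat with a yellow outline fixed to the bench, 110 x 110 x 4 mm, where the cover is parked. Origin at the centre of the underside
- weight_red: brass check weight with a red band and red knob, 180 g (may differ): body 36 mm across and 22 mm high, upright knob 18 mm across from 26 to 48 mm height to grip it by. Origin at the centre of the underside, z up. May be absent
- slot_red: storage slot of the red check weight: square grey tray 56 x 56 x 14 mm fixed on a wooden rack board, pocket 46 x 46 mm with 5 mm floor, the floor red, and a sloping red tag on its far (+x) side. Origin at the centre of the underside (12 mm above the bench); a stored weight stands with its foot 5 mm above this origin
- weight_yellow: brass check weight with a yellow band and yellow knob, 180 g (may differ): body 36 mm across and 22 mm high, upright knob 18 mm across from 26 to 48 mm height to grip it by. Origin at the centre of the underside, z up. May be absent
- slot_yellow: storage slot of the yellow check weight: square grey tray 56 x 56 x 14 mm fixed on a wooden rack board, pocket 46 x 46 mm with 5 mm floor, the floor yellow, and a sloping yellow tag on its far (+x) side. Origin at the centre of the underside (12 mm above the bench); a stored weight stands with its foot 5 mm above this origin
- weight_blue: brass check weight with a blue band and blue knob, 180 g (may differ): body 36 mm across and 22 mm high, upright knob 18 mm across from 26 to 48 mm height to grip it by. Origin at the centre of the underside, z up. May be absent
- slot_blue: storage slot of the blue check weight: square grey tray 56 x 56 x 14 mm fixed on a wooden rack board, pocket 46 x 46 mm with 5 mm floor, the floor blue, and a sloping blue tag on its far (+x) side. Origin at the centre of the underside (12 mm above the bench); a stored weight stands with its foot 5 mm above this origin
- tape: bystander: roll of paper tape, 64 mm across, 24 mm high, lying among the pots. Leave it where it is
- glue: bystander: white bottle with red cap, 56 mm across, 150 mm tall. Leave it where it is
- spanner: bystander: steel spanner lying on the bench. Leave it where it is
- level: bystander: yellow spirit level 300 x 24 mm, 50 mm tall, behind the slots. Leave it where it is
- offcut: bystander: wood offcut 60 x 90 x 35 mm. Leave it where it is
- oilstone: bystander: green stone 50 x 110 x 25 mm. Leave it where it is
Things that resemble listed ones, but are neither listed nor needed, are in the scene too. Several things have the shape of the cover; the one meant has the colours described above.

How it is judged:
By the outcome, as a careful person would: the job done as asked, in the order asked, and still so for the second after the job is handed in, with the robot touching nothing.
Of pot0, pot1, pot2, pot3 only 3 to 4 are there at a start; the rules pass over those that are not, and their reading is None.
Of weight_red, weight_yellow, weight_blue only 2 to 3 are there at a start; the rules pass over those that are not, and their reading is None.
At some moment in a run one of weight_red, weight_yellow, weight_blue may be knocked a few centimetres aside while the robot is not near it.
It also fails if it takes over 210 s, if anything falls off the work surface, if the arm or the gripper's body presses on something with over 40 N, if the wrist force passes 120 N, or if a joint passes its speed limit or range.

## Robot

A 7-joint arm with a two-finger parallel gripper is mounted at the origin on the work surface. World frame = base frame: x ahead of the robot, y to its left, z up, the work surface at z = 0. Lengths are in m, angles in rad, forces in N, time in s.
With the tool pointing down it reaches from about 0.4 to 0.85 m from the base axis. Payload 4.5 kg.
Tool frame: the origin (TCP) lies on the centre line of the jaws, within the pads' length; the fingertips stand r.tip_reach ahead of it and the grasp point (between the pads) lies 3 mm ahead of it (r.tip_reach is the distance from the TCP to the fingertips, in m); z points along the fingers, y is the line along which they close (so a half turn about z gives the same grasp; the last joint's range is limited). The gripper opens to 88 mm and grips with 3 to 60 N. Pads are 18 mm wide; open, the fingers measure 123 mm over their backs; the gripper's body (75 mm by 187 mm) begins 45 mm behind the grasp point.
Start: joints at [1.163, 0.689, -0.195, 1.565, 0.157, 0.902, -0.215], TCP at [0.267, -0.565, 0.261] pointing down, gripper open.
Joint ranges: [-3.01, 3.01], [-0.46, 2.08], [-1.47, 1.51], [0.13, 2.56], [-1, 4.14], [0.04, 2.09], [-2.66, 2.66]. Speed limits (rad/s): [2.57, 2.57, 3.14, 3.14, 3.14, 3.14, 3.14].

## Interface

Orientations are given as a unit quaternion [x, y, z, w].
In Python, from plant import readout, eyes, ticket, r gives the robot as it stands. The module is installed in compiled form; this text tells all that it offers.
- The arm moves only by the tool carry_out, never from a script. Its argument "motion" is a list that holds one entry, the list of rows, each a list of 7 numbers: the shift along the tool's x, y, z in mm, then the turn, a rotation vector about the tool's x, y, z in rad, then the opening in per cent of the stroke, from 0 (shut) to 100 (fully open). In form: [[[dx, dy, dz, ax, ay, az, claw], ...]]. A call has 1 to 8 rows; each row shifts and turns the commanded pose from where the row before left it, along the tool's axes as they then stand; what a row does not reach is not made up. A row lasts 1/10 s, in which the tool goes at most 50 mm and 8.59 degrees, less where a joint would pass 70% of its speed; a pose out of reach is approached as far as the arm can. A call is refused whole if a number of a shift passes 50 or a number of a turn 0.15, either way. A call with a gripper value outside its range is refused whole. The fingers move at their own pace and stop on an object; "squeeze" is the grip in N (left out, the last holds). Time passes only in rows, so rows that do not move let the fingers close. It gives the time, the measured TCP pose, the force and the opening at its end, in the units of the state.
- readout.get_state(): the state, without advancing time (a new reading comes with each control period).
- eyes.snapshot(name): name is "scene" or "top" or "wrist"; returns a dict with "pixels" (400x640x3 uint8, red, green, blue), "K" (3x3 intrinsics, pixels), "origin" and "attitude" of the camera in the world. Camera axes: x right, y down, z forward; pixel columns grow to the right and rows downward; lengths in m; the calibration is good to about 2 mm. A picture is of the moment at which its call begins. There is no depth.
- ticket.finish_job(): hands the job in, once; it reports no verdict.
The state is a dict: "clock": time; "q": joint angles; "qd": joint speeds; "joint_torque": joint torques, N m; "tool_pos": TCP position; "eef_rot": TCP orientation; "contact_force": force on the tool from outside, world axes, zero at the start; "moment": the same for the moment, N m; "opening": opening from 0.0 (shut) to 1.0 (fully open).
Only numpy, scipy, OpenCV 4.12 (cv2) and the standard library are available. Lean on these libraries where they do the work, as an engineer would, in place of code of your own. Each camera call takes 0.05 s, during which the arm holds its last target. There are 200 camera calls.

## Working session

There is one attempt and no reset: what is moved stays moved. The work goes in short steps, Python scripts to look and compute and a tool call to move; the robot and the scene stay as the last step left them, time stands still between calls to the robot, and variables do not carry over. Pictures are saved under pics/ and viewed, on a budget of 14 in all, crops included, one or two more only if the job needs it, and the job is handed in when it is done.

Besides the shell and the picture viewer there is one more tool, called after "Call:" as name(argument=value, ...) on one line, values as JSON. carry_out: Moves the arm, as the interface text tells. Its arguments: {"type":"object","properties":{"motion":{"type":"array","items":{"type":"array","items":{"type":"array","items":{"type":"number"}}}},"squeeze":{"type":"number"}},"required":["motion"]}

```bash
mkdir -p pics; cat > h.py <<'E'
import numpy as np,cv2
from scipy.spatial.transform import Rotation as R
from plant import readout,eyes,ticket,r
def snap(n,f=None):
    s=eyes.snapshot(n); 
    if f: cv2.imwrite('pics/'+f,cv2.cvtColor(s['pixels'],cv2.COLOR_RGB2BGR))
    return s
def rot(s):
    a=np.array(s['attitude']); return a if a.shape==(3,3) else R.from_quat(a).as_matrix()
def ray(s,u,v,z):
    d=rot(s)@np.linalg.inv(s['K'])@[u,v,1.]; o=np.array(s['origin']); return o+d*(z-o[2])/d[2]
def proj(s,p):
    c=np.array(s['K'])@(rot(s).T@(np.array(p)-s['origin'])); return c[:2]/c[2]
def blobs(s,lo,hi,amin=30):
    h=cv2.cvtColor(s['pixels'],cv2.COLOR_RGB2HSV); m=cv2.inRange(h,np.array(lo),np.array(hi))
    n,l,st,c=cv2.connectedComponentsWithStats(m)
    return [(c[i].round(1).tolist(),st[i].tolist()) for i in range(1,n) if st[i][4]>=amin]
E
python3 - <<'E'
from h import *
a=snap('top','top0.png');b=snap('scene','scene0.png')
for s in (a,b): print(s['K'],s['origin'],rot(s))
print(r.tip_reach,readout.get_state())
E
```

```text
[[475.59816743   0.         323.14977359]
 [  0.         475.59816743 199.69271054]
 [  0.           0.           1.        ]] [0.35582989 0.00739296 1.54370034] [[-1.68789228e-02 -9.93321991e-01  1.14133797e-01]
 [-9.99857527e-01  1.67876372e-02 -1.76099244e-03]
 [-1.66804257e-04 -1.14147259e-01 -9.93463827e-01]]
[[382.16246436   0.         317.38419624]
 [  0.         382.16246436 196.2658961 ]
 [  0.           0.           1.        ]] [ 1.12181818 -0.54657264  0.74108266] [[ 0.69007393  0.4576131  -0.56070332]
 [ 0.72373043 -0.43257917  0.53767045]
 [ 0.00349646 -0.77683042 -0.62970014]]
0.022 {'clock': 0.1, 'q': array([ 1.16280779,  0.68991597, -0.19452372,  1.56623198,  0.15733606,
        0.90253641, -0.21505942]), 'qd': array([-0.00087126, -0.00185866,  0.00126313, -0.00400212,  0.00037765,
        0.00082477, -0.00188788]), 'joint_torque': array([-3.68624707e-03, -5.28494167e+01, -1.27160456e+00, -1.53837347e+01,
       -5.25699975e-02,  1.94429289e-03,  2.54447787e-05]), 'tool_pos': array([ 0.2669473 , -0.56452608,  0.25998257]), 'eef_rot': array([ 9.75686093e-01,  2.19171001e-01, -2.59601684e-04, -8.07542313e-04]), 'contact_force': array([ 0.11804608,  0.31392184, -0.83176731]), 'moment': array([ 0.00961297, -0.05409742,  0.03507892]), 'opening': 1.0008427243661824}
```

View pics/top0.png

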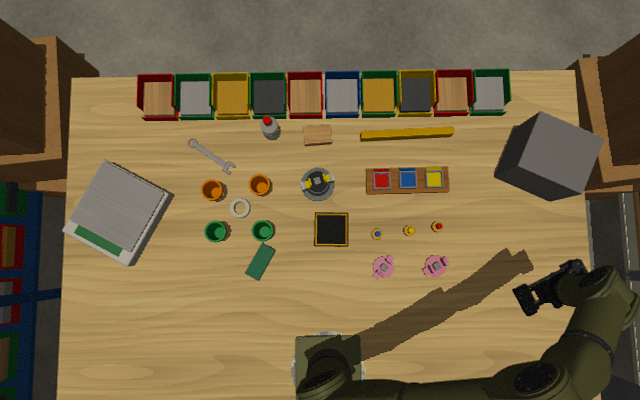

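View pics/scene0.png

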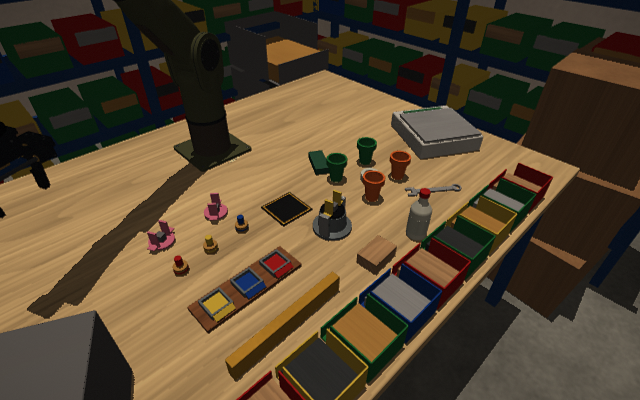

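Top view: the cover with yellow tabs on the keeper is at (318,182). The pots are orange at (213,190) and (260,184), green at (216,231) and (263,231). Weights are blue (376,233), yellow (409,230) and red (437,226); slots are red (382,180), blue (408,179) and yellow (434,178). The mat is at (331,229).
Cover lookalikes: pink pieces at (383,266) and (435,265), and the black disc with yellow tabs at (318,182). I choose the last, and will check it in a close wrist crop.

```bash
python3 - <<'E'
from h import *
a=snap('top');b=snap('scene')
w=snap('wrist'); st=readout.get_state(); print('cam in tool', R.from_quat(st['eef_rot']).inv().apply(np.array(w['origin'])-st['tool_pos']), (R.from_quat(st['eef_rot']).as_matrix().T@rot(w)).round(2), w['K'][0])
print('tool axes',R.from_quat(st['eef_rot']).as_matrix().round(3))
C={'orange':([5,150,60],[14,255,255]),'green':([50,120,30],[85,255,255]),'red':([0,180,80],[4,255,255]),'yel':([20,150,90],[32,255,255]),'blue':([100,120,60],[125,255,255]),'black':([0,0,0],[180,255,35])}
for k,(lo,hi) in C.items():
    for c,s in blobs(a,lo,hi,15):
        if 180<c[0]<460 and 160<c[1]<280: print(k,c,s,[ray(a,*c,z).round(3)[:2].tolist() for z in (0.004,.017,.048,.08,.112)])
E
```

```text
cam in tool [ 7.63675429e-02 -8.80435479e-05 -1.23477905e-01] [[ 0.   -0.96 -0.29]
 [ 1.    0.    0.  ]
 [ 0.   -0.29  0.96]] [304.13933811   0.         322.81069147]
tool axes [[ 0.904  0.428 -0.   ]
 [ 0.428 -0.904  0.001]
 [-0.    -0.001 -1.   ]]
orange [375.2, 170.2] [366, 168, 24, 11, 39] [[0.627, -0.168], [0.625, -0.166], [0.619, -0.163], [0.614, -0.159], [0.608, -0.155]]
orange [421.2, 171.2] [417, 168, 8, 9, 25] [[0.621, -0.319], [0.619, -0.316], [0.614, -0.309], [0.608, -0.303], [0.603, -0.296]]
orange [396.2, 178.3] [391, 172, 8, 12, 29] [[0.599, -0.236], [0.597, -0.234], [0.592, -0.229], [0.587, -0.224], [0.582, -0.219]]
orange [257.0, 182.3] [251, 176, 17, 17, 132] [[0.594, 0.22], [0.592, 0.218], [0.587, 0.214], [0.582, 0.21], [0.577, 0.205]]
orange [209.1, 188.4] [203, 181, 16, 17, 156] [[0.576, 0.377], [0.574, 0.374], [0.57, 0.366], [0.565, 0.358], [0.561, 0.351]]
orange [430.8, 189.1] [423, 186, 22, 7, 43] [[0.562, -0.348], [0.56, -0.345], [0.556, -0.337], [0.551, -0.33], [0.547, -0.323]]
orange [407.6, 189.2] [399, 189, 18, 2, 19] [[0.563, -0.272], [0.561, -0.269], [0
[... 1756 characters left out ...]
-0.268], [0.426, -0.262], [0.425, -0.256], [0.423, -0.251]]
yel [376.7, 233.6] [372, 229, 11, 10, 55] [[0.419, -0.167], [0.419, -0.165], [0.418, -0.162], [0.416, -0.158], [0.415, -0.154]]
blue [407.2, 169.2] [400, 168, 15, 3, 39] [[0.629, -0.273], [0.626, -0.271], [0.621, -0.265], [0.615, -0.259], [0.61, -0.253]]
blue [407.6, 179.1] [401, 173, 14, 14, 180] [[0.596, -0.273], [0.594, -0.271], [0.589, -0.265], [0.584, -0.259], [0.579, -0.253]]
blue [377.2, 233.5] [375, 232, 5, 4, 18] [[0.42, -0.168], [0.419, -0.167], [0.418, -0.163], [0.417, -0.159], [0.415, -0.156]]
black [331.0, 229.3] [317, 216, 28, 28, 747] [[0.436, -0.019], [0.435, -0.019], [0.434, -0.018], [0.432, -0.018], [0.43, -0.017]]
```

Call:
carry_out(motion=[[[33,-25,-2.5,0,0,0,100],[33,-25,-2.5,0,0,0,100],[33,-25,-2.5,0,0,0,100],[33,-25,-2.5,0,0,0,100],[33,-25,-2.5,0,0,0,100],[33,-25,-2.5,0,0,0,100],[33,-25,-2.5,0,0,0,100],[33,-25,-2.5,0,0,0,100]]])

```text
clock: 1.05
tool_pos: [0.421, -0.2698, 0.2809]
eef_rot: [0.976, 0.219, 0.0, 0.0]
contact_force: [0.4, -0.1, -0.4]
opening: 0.999
```

Call:
carry_out(motion=[[[33,-25,-2.5,0,0,0,100],[33,-25,-2.5,0,0,0,100],[33,-25,-2.5,0,0,0,100],[33,-25,-2.5,0,0,0,100],[33,-25,-2.5,0,0,0,100],[33,-25,-2.5,0,0,0,100],[33,-25,-2.5,0,0,0,100],[33,-25,-2.5,0,0,0,100]]])

```text
clock: 1.85
tool_pos: [0.574, 0.024, 0.3008]
eef_rot: [0.976, 0.219, -0.0, 0.0]
contact_force: [1.0, -0.1, -0.8]
opening: 1.0
```

Call:
carry_out(motion=[[[0,0,0,0,0,0.07,100],[0,0,0,0,0,0.066,100],[0,0,0,0,0,0,100],[0,0,0,0,0,0,100]]])

```text
clock: 2.25
tool_pos: [0.5734, 0.0222, 0.3006]
eef_rot: [0.988, 0.153, -0.0, 0.0]
contact_force: [0.4, -0.2, -0.3]
opening: 1.001
```

```bash
cat >> h.py <<'E'
def pose():
    st=readout.get_state(); M=R.from_quat(st['eef_rot']).as_matrix()
    print('t',st['clock'],'tcp',st['tool_pos'].round(4),'psi',np.degrees(np.arctan2(M[1,0],M[0,0])).round(2),'tiltz',M[:,2].round(4),'F',st['contact_force'].round(2),'open',round(st['opening'],3)); return st,M
def go(p,psi=None):
    """shift in tool mm from the current pose to world p, then turn about tool z"""
    st,M=pose(); d=M.T@(np.array(p)-st['tool_pos'])*1000
    az=0 if psi is None else np.arctan2(M[1,0],M[0,0])-np.radians(psi)
    print('GO shift',d.round(1),'len',np.linalg.norm(d).round(),'turn az',round((az+np.pi)%(2*np.pi)-np.pi,3))
E
python3 - <<'E'
from h import *
pose(); w=snap('wrist','w0.png')
for c,s in blobs(w,[20,150,60],[32,255,255],100): print(c,s,ray(w,*c,.105).round(4))
E
```

```text
t 2.25 tcp [0.5734 0.0222 0.3006] psi 17.6 tiltz [-3.e-04 -3.e-04 -1.e+00] F [ 0.43 -0.16 -0.26] open 1.001
[615.6, 17.7] [590, 7, 50, 28, 253] [ 0.8016 -0.1908  0.105 ]
[614.7, 52.6] [582, 40, 58, 31, 929] [ 0.7757 -0.207   0.105 ]
[554.1, 95.2] [463, 59, 177, 78, 5180] [ 0.7239 -0.1716  0.105 ]
[299.2, 161.6] [290, 150, 18, 29, 392] [0.583  0.0513 0.105 ]
[348.6, 162.6] [341, 151, 18, 28, 389] [0.5978 0.0011 0.105 ]
[589.1, 205.5] [573, 197, 33, 19, 316] [ 0.6332 -0.2685  0.105 ]
[321.6, 249.9] [281, 213, 84, 77, 675] [ 0.4916 -0.0025  0.105 ]
[577.7, 227.4] [560, 212, 37, 33, 683] [ 0.6064 -0.2705  0.105 ]
```

View pics/w0.png

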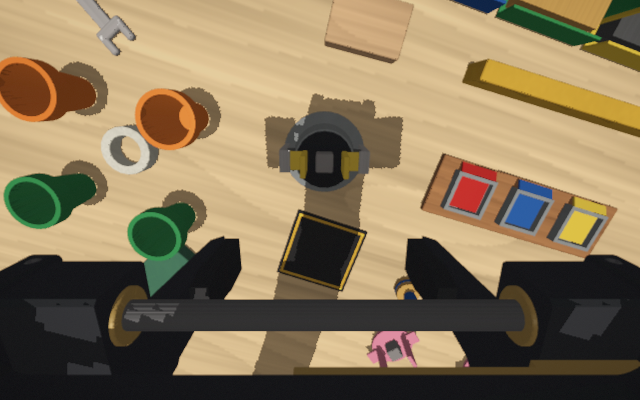

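The black disc with yellow tabs at (299,162) and (349,163), on the grey keeper, is the cover; the pink pieces at (392,348) are lookalikes. The wrist and top rays agree at about (0.585, 0.0245), yaw 16.4°.

Call:
carry_out(motion=[[[6,0.6,30,0,0,0.02,100],[6,0.6,30,0,0,0,100],[0,0,30,0,0,0,100],[0,0,30,0,0,0,100],[0,0,30,0,0,0,100],[0,0,22,0,0,0,100],[0,0,14,0,0,0,100],[0,0,7.5,0,0,0,100]]])

```text
clock: 3.1
tool_pos: [0.585, 0.0244, 0.1062]
eef_rot: [0.99, 0.142, -0.001, -0.0]
contact_force: [0.1, 1.0, 0.6]
opening: 0.997
```

Call:
carry_out(motion=[[[0,0,0,0,0,0,30],[0,0,0,0,0,0,30],[0,0,0,0,0,0,30],[0,0,0,0,0,0,30],[0,0,0,0,0,0,30],[0,0,0,0,0,0,30],[0,0,0,0,0,0,30],[0,0,0,0,0,0,30]]], squeeze=25)

```text
clock: 3.9
tool_pos: [0.5858, 0.0247, 0.1083]
eef_rot: [0.99, 0.142, 0.001, 0.0]
contact_force: [-1.5, -0.1, 8.0]
opening: 0.405
```

Call:
carry_out(motion=[[[0,0,0,0,0,0,25],[0,0,-2,0,0,0,25],[0,0,-4,0,0,0,25],[0,0,-6,0,0,0,25]]])

```text
clock: 4.3
tool_pos: [0.5848, 0.0247, 0.119]
eef_rot: [0.99, 0.142, -0.001, -0.0]
contact_force: [-0.3, -0.1, -1.4]
opening: 0.409
```

```bash
python3 - <<'E'
from h import *
pose(); snap('scene'); s=snap('wrist','w1.png')
E
```

```text
t 4.3 tcp [0.5848 0.0247 0.119 ] psi 16.38 tiltz [-1.4e-03 -2.0e-04 -1.0e+00] F [-0.28 -0.12 -1.37] open 0.409
```

View pics/w1.png

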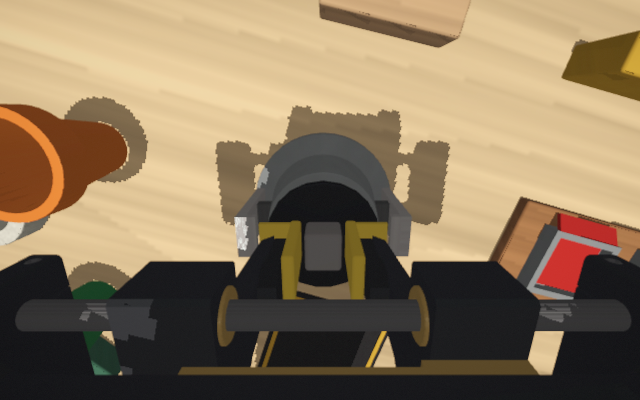

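The cover came free: it hangs in the pinch at (325,215), clear of the lips, and the force equals its weight.

Call:
carry_out(motion=[[[0,0,-20,0,0,0,25],[0,0,-30,0,0,0,25],[0,0,-30,0,0,0,25],[-30,0,0,0,0,0,25],[-35,0.5,0,0,0,0,25],[-35,0.5,0,0,0,0,25],[-35,0,0,0,0,0,25],[-21,0,0,0,0,0,25]]])

```text
clock: 5.2
tool_pos: [0.4327, -0.0212, 0.1993]
eef_rot: [0.99, 0.142, -0.001, 0.0]
contact_force: [0.4, -0.2, -1.3]
opening: 0.41
```

Call:
carry_out(motion=[[[0,0,20,0,0,0,25],[0,0,30,0,0,0,25],[0,0,30,0,0,0,25],[0,0,25,0,0,0,25],[0,0,17,0,0,0,25],[0,0,10,0,0,0,25],[0,0,5,0,0,0,25],[0,0,0,0,0,0,25]]])

```text
clock: 6.0
tool_pos: [0.4395, -0.0203, 0.0644]
eef_rot: [0.99, 0.143, -0.003, -0.001]
contact_force: [0.1, 1.1, -1.1]
opening: 0.412
```

Call:
carry_out(motion=[[[0,0,2,0,0,0,25],[0,0,1.5,0,0,0,25],[0,0,1,0,0,0,25],[0,0,0,0,0,0,25]]])

```text
clock: 6.4
tool_pos: [0.4394, -0.0204, 0.0607]
eef_rot: [0.99, 0.143, -0.002, -0.001]
contact_force: [0.7, -0.8, -0.5]
opening: 0.41
```

Call:
carry_out(motion=[[[0,0,1,0,0,0,25],[0,0,0,0,0,0,25]]])

```text
clock: 6.6
tool_pos: [0.4393, -0.0204, 0.0597]
eef_rot: [0.99, 0.143, -0.003, -0.0]
contact_force: [-1.2, -0.3, -1.0]
opening: 0.411
```

Call:
carry_out(motion=[[[0,0,1,0,0,0,25],[0,0,0,0,0,0,25]]])

```text
clock: 6.8
tool_pos: [0.4393, -0.0204, 0.0586]
eef_rot: [0.99, 0.143, -0.003, -0.001]
contact_force: [-1.1, -0.2, -1.6]
opening: 0.412
```

Call:
carry_out(motion=[[[0,0,1,0,0,0,25],[0,0,0,0,0,0,25]]])

```text
clock: 7.0
tool_pos: [0.4391, -0.0204, 0.0582]
eef_rot: [0.99, 0.143, -0.002, -0.0]
contact_force: [-1.4, -0.0, 7.2]
opening: 0.41
```

Call:
carry_out(motion=[[[0,0,0.8,0,0,0,25],[0,0,0,0,0,0,25]]])

```text
clock: 7.2
tool_pos: [0.4391, -0.0204, 0.0581]
eef_rot: [0.99, 0.143, -0.002, -0.0]
contact_force: [-2.1, 1.3, 16.0]
opening: 0.412
```

Call:
carry_out(motion=[[[0,0,-1.4,0,0,0,100],[0,0,0,0,0,0,100],[0,0,0,0,0,0,100],[0,0,0,0,0,0,100],[0,0,0,0,0,0,100],[0,0,0,0,0,0,100],[0,0,0,0,0,0,100]]])

```text
clock: 7.9
tool_pos: [0.4391, -0.0204, 0.058]
eef_rot: [0.99, 0.142, -0.003, -0.001]
contact_force: [-0.5, 0.5, -0.8]
opening: 0.996
```

Call:
carry_out(motion=[[[0,0,-8,0,0,0,100],[0,0,-15,0,0,0,100],[0,0,-30,0,0,0,100],[0,0,-40,0,0,0,100],[0,0,-40,0,0,0,100],[0,0,-40,0,0,0,100],[0,0,-40,0,0,0,100],[0,0,-40,0,0,0,100]]])

```text
clock: 8.7
tool_pos: [0.4398, -0.0207, 0.3126]
eef_rot: [0.99, 0.142, -0.003, -0.001]
contact_force: [-0.2, -0.8, -1.3]
opening: 1.001
```

Call:
carry_out(motion=[[[25,-15,-20,0,0,0,100],[25,-15,-20,0,0,0,100],[20,-15,0,0,0,0,100],[0,-10,0,0,0,0,100],[0,0,0,0,0,0,100],[0,0,0,0,0,0,100]]])

```text
clock: 9.3
tool_pos: [0.4912, 0.051, 0.3501]
eef_rot: [0.99, 0.142, -0.004, 0.0]
contact_force: [0.5, -0.3, 0.2]
opening: 1.0
```

```bash
python3 - <<'E'
from h import *
pose(); snap('wrist','w2.png')
E
```

```text
t 9.3 tcp [0.4912 0.051  0.3501] psi 16.38 tiltz [-0.0081 -0.0015 -1.    ] F [ 0.49 -0.31  0.19] open 1.0
```

View pics/w2.png

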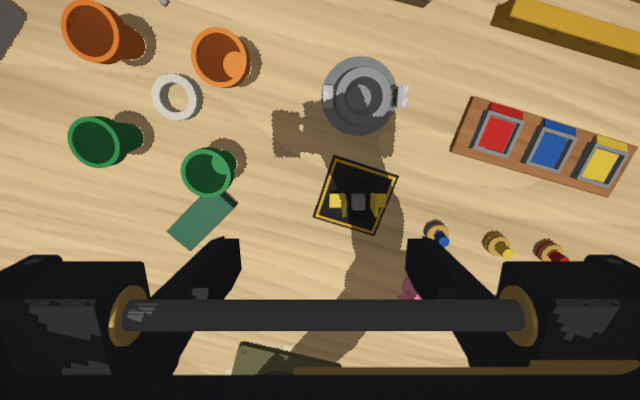

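The cover stands on the mat at (355,200), its tabs free, and the keeper well is open at (363,96). The four pots are in view. Next I fit the rims.

```bash
cat >> h.py <<'E'
def rims(s,verbose=True):
    """bright rim ellipses of pots -> world centre at z=.08 and diameter"""
    h=cv2.cvtColor(s['pixels'],cv2.COLOR_RGB2HSV); out=[]
    for n,lo,hi in (('orange',[5,170,60],[15,255,255]),('green',[60,150,30],[85,255,255])):
        m=cv2.inRange(h,np.array(lo),np.array(hi))
        k,l,st,c=cv2.connectedComponentsWithStats(m)
        for i in range(1,k):
            if st[i][4]<700: continue
            V=h[...,2].copy(); V[l!=i]=0
            t=np.percentile(V[l==i],97)*.80
            b=(V>t).astype(np.uint8); cs,_=cv2.findContours(b,cv2.RETR_EXTERNAL,cv2.CHAIN_APPROX_NONE)
            cc=max(cs,key=lambda q:cv2.contourArea(cv2.convexHull(q))); hull=cv2.convexHull(cc)[:,0]
            P=np.array([ray(s,u,v,.08)[:2] for u,v in hull])
            (x,y),rad=cv2.minEnclosingCircle((P*1000).astype(np.float32))
            A=np.c_[2*P,np.ones(len(P))]; q=np.linalg.lstsq(A,(P**2).sum(1),rcond=None)[0]
            out.append((n,c[i].round(),t,q[:2].round(4),'d',round(2000*np.sqrt(q[2]+q[:2]@q[:2]),1),'enc',round(x),round(y),round(2*rad)))
    return out
E
python3 - <<'E'
from h import *
for n in ('wrist','top'):
    s=snap(n)
    for o in rims(s): print(n,*o)
    if n=='wrist':
        g=cv2.cvtColor(s['pixels'],cv2.COLOR_RGB2GRAY)
        print('row96',g[96,316:414].tolist()); print('col363',g[50:145,363].tolist())
E
```

```text
wrist orange [99. 34.] 172.8 [0.5632 0.353 ] d 64.6 enc 563 353 65
wrist orange [220.  58.] 176.8 [0.5776 0.2052] d 64.4 enc 578 205 65
wrist green [102. 141.] 112.80000000000001 [0.4338 0.3404] d 63.5 enc 434 340 64
wrist green [203. 174.] 81.38400000000001 [0.4372 0.2042] d 37.9 enc 442 219 19
row96 [195, 196, 196, 195, 177, 146, 143, 211, 203, 196, 193, 190, 187, 183, 183, 186, 151, 88, 56, 62, 97, 84, 68, 68, 68, 69, 69, 68, 60, 55, 59, 66, 68, 68, 68, 68, 68, 66, 66, 66, 67, 68, 67, 67, 69, 68, 68, 98, 140, 150, 149, 149, 149, 150, 125, 84, 68, 69, 69, 67, 68, 69, 68, 69, 69, 67, 128, 147, 148, 149, 147, 146, 145, 144, 133, 102, 86, 60, 39, 41, 61, 150, 174, 178, 178, 175, 203, 191, 174, 175, 185, 183, 179, 178, 178, 178, 178, 178]
col363 [190, 192, 190, 189, 188, 188, 165, 137, 131, 133, 132, 132, 133, 132, 132, 131, 120, 141, 150, 150, 149, 149, 149, 150, 151, 150, 112, 73, 70, 70, 69, 69, 69, 69, 68, 104, 140, 148, 149, 149, 150, 150, 150, 150, 139, 134, 98, 120, 98, 68, 68, 69, 68, 69, 68, 69, 70, 69, 67, 61, 61, 59, 60, 60, 59, 59, 64, 67, 68, 68, 67, 66, 66, 66, 66, 58, 61, 64, 65, 64, 65, 65, 65, 64, 65, 73, 82, 86, 89, 90, 90, 89, 88, 87, 88]
top orange [405. 183.] 115.2 [ 0.571  -0.2553] d 220.3 enc 581 -257 263
```

Call:
carry_out(motion=[[[15,12,25,0,0.008,0,100],[15,12,25,0,0,0,100],[15,12,25,0,0,0,100],[12,12,25,0,0,0,100],[0,0,10,0,0,0,100],[0,0,0,0,0,0,100]]])

```text
clock: 10.05
tool_pos: [0.5592, 0.0217, 0.2394]
eef_rot: [0.99, 0.142, -0.001, -0.001]
contact_force: [-0.0, -0.2, 1.0]
opening: 0.999
```

```bash
python3 - <<'E'
from h import *
pose(); s=snap('wrist'); c=proj(s,[.585,.0245,.06]); print(c)
x0=int(c[0])-100;y0=max(int(c[1])-75,0)
im=(255*(s['pixels'][y0:y0+150,x0:x0+200]/255.)**.45).astype(np.uint8)
im=cv2.resize(im,(800,600),interpolation=cv2.INTER_CUBIC)
for i in range(0,800,100): cv2.line(im,(i,0),(i,8),(255,0,0),1)
cv2.imwrite('pics/k0.png',im[...,::-1]); np.savez('k0.npz',**{k:np.array(v) for k,v in s.items()}); print(x0,y0)
E
```

```text
t 10.05 tcp [0.5592 0.0217 0.2394] psi 16.34 tiltz [-0.002   0.0021 -1.    ] F [-0.04 -0.22  0.99] open 0.999
[327.73363139 156.89077279]
227 81
```

View pics/k0.png

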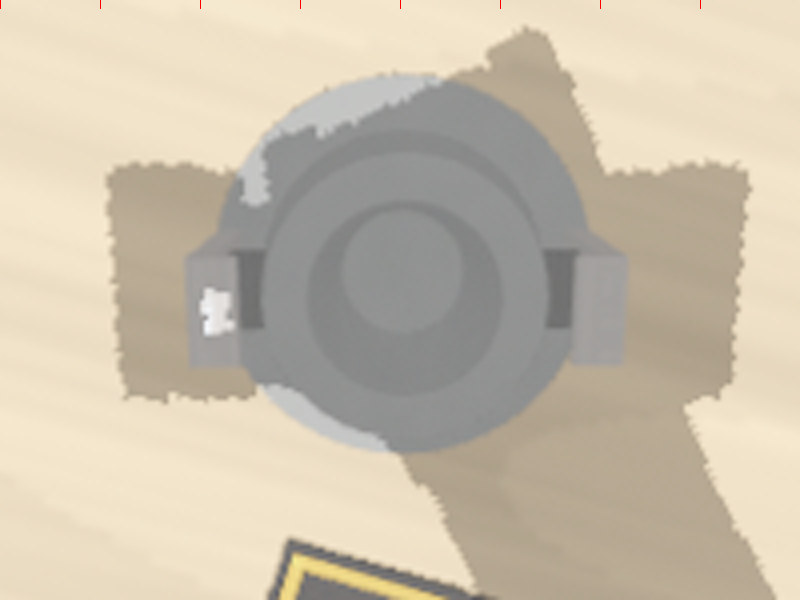

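The keeper is seen clearly: the well mouth spans crop x 307–503 and y 199–396, the bracket tops 188–626 at y 255–365.

```bash
python3 - <<'E'
from h import *
s=dict(np.load('k0.npz'))
def q(x,y,z): return ray(s,227+x/4,81+y/4,z)[:2]
a,b,c,d=q(307,298,.06),q(503,298,.06),q(405,199,.06),q(405,396,.06)
print((a+b)/2,(c+d)/2,np.linalg.norm(a-b),np.linalg.norm(c-d))
a,b=q(261,298,.06),q(549,298,.06);print('ring',(a+b)/2,np.linalg.norm(a-b))
a,b=q(188,310,.077),q(626,310,.077);print('br',(a+b)/2,np.linalg.norm(a-b),np.degrees(np.arctan2(b[0]-a[0],-(b-a)[1])))
go([.5776,.2055,.25],16.3)
E
```

```text
[0.5864827  0.02440974] [0.58603488 0.02427084] 0.04896602472394718 0.04941411597873657
ring [0.58648125 0.02441467] 0.07195007988615962
br [0.58647757 0.02419512] 0.10358444916746011 16.408551344237747
t 10.1 tcp [0.5597 0.0225 0.2407] psi 16.4 tiltz [ 4.0e-04  2.7e-03 -1.0e+00] F [-0.11  0.06  0.42] open 0.999
GO shift [  68.9 -170.5   -8.8] len 184.0 turn az 0.002
```

Call:
carry_out(motion=[[[12,-29,-2,0,0,0,100],[12,-29,-2,0,0,0,100],[12,-29,-2,0,0,0,100],[12,-29,-2,0,0,0,100],[12,-29,-1,0,0,0,100],[9,-25.5,0,0,0,0,100],[0,0,0,0,0,0,100],[0,0,0,0,0,0,100]]])

```text
clock: 10.9
tool_pos: [0.5783, 0.206, 0.2516]
eef_rot: [0.99, 0.143, 0.002, -0.001]
contact_force: [0.2, -0.7, -0.5]
opening: 0.998
```

```bash
python3 - <<'E'
from h import *
pose(); s=snap('wrist','p0.png')
for o in rims(s): print(*o)
E
```

```text
t 10.9 tcp [0.5783 0.206  0.2516] psi 16.49 tiltz [ 0.0033  0.0028 -1.    ] F [ 0.2  -0.73 -0.45] open 0.998
orange [179. 154.] 180.8 [0.5638 0.3533] d 64.7 enc 564 353 65
orange [323. 183.] 181.60000000000002 [0.5717 0.2074] d 52.4 enc 556 210 43
green [171. 257.] 116.80000000000001 [0.4393 0.3426] d 55.2 enc 450 346 53
green [297. 282.] 117.60000000000001 [0.4416 0.2079] d 40.0 enc 448 217 36
```

View pics/p0.png

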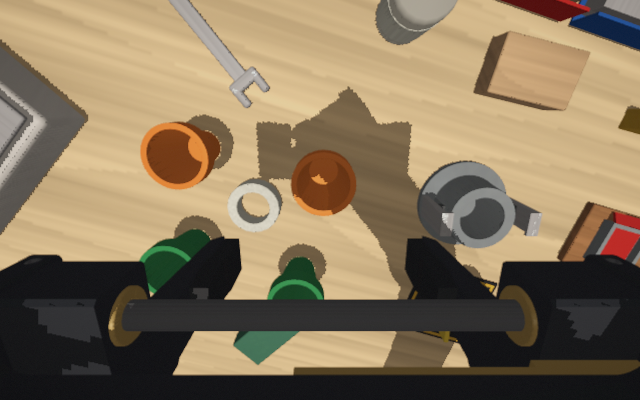

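The pot is at (324,183), about 65 px across, in the arm's shadow, so I use its whole silhouette for the rim.

```bash
cat >> h.py <<'E'
def rim2(s,name,near):
    """rim circle from the upper (camera-side) silhouette of the pot nearest world xy 'near'"""
    lo,hi={'orange':([4,150,25],[16,255,255]),'green':([55,120,15],[88,255,255])}[name]
    m=cv2.inRange(cv2.cvtColor(s['pixels'],cv2.COLOR_RGB2HSV),np.array(lo),np.array(hi))
    cs,_=cv2.findContours(m,cv2.RETR_EXTERNAL,cv2.CHAIN_APPROX_NONE)
    u=proj(s,[*near,.08]); cc=min((c for c in cs if cv2.contourArea(c)>700),key=lambda c:np.linalg.norm(c[:,0].mean(0)-u))
    h=cv2.convexHull(cc)[:,0]; P=np.array([ray(s,a,b,.08)[:2] for a,b in h])
    cam=np.array(s['origin'])[:2]; q=np.r_[near,0]
    for it in range(8):
        v=(cam-q[:2])/np.linalg.norm(cam-q[:2]); k=(P-q[:2])@v>-.012
        A=np.c_[2*P[k],np.ones(k.sum())]; q=np.linalg.lstsq(A,(P[k]**2).sum(1),rcond=None)[0]
    print(name,'rim',q[:2].round(4),'d',round(2000*np.sqrt(q[2]+q[:2]@q[:2]),1),'box',cv2.boundingRect(cc)); return q[:2]
E
python3 - <<'E'
from h import *
s=snap('wrist'); p=rim2(s,'orange',[.578,.2055]); rim2(s,'orange',[.5638,.3533])
go([*p,.084],16.4)
E
```

```text
orange rim [0.5804 0.2064] d 64.9 box (289, 150, 66, 66)
orange rim [0.573  0.3409] d 60.0 box (138, 122, 81, 68)
t 11.0 tcp [0.5789 0.2038 0.2509] psi 16.3 tiltz [ 0.0026  0.0012 -1.    ] F [ 0.16 -1.12 -0.25] open 1.001
GO shift [  1.7  -2.  166.9] len 167.0 turn az -0.002
```

Call:
carry_out(motion=[[[1.5,-2,30,0,0,0,100],[0,0,30,0,0,0,100],[0,0,30,0,0,0,100],[0,0,30,0,0,0,100],[0,0,25,0,0,0,100],[0,0,14,0,0,0,100],[0,0,8,0,0,0,100],[0,0,0,0,0,0,100]]])

```text
clock: 11.8
tool_pos: [0.58, 0.2074, 0.0829]
eef_rot: [0.99, 0.142, 0.001, -0.001]
contact_force: [-0.2, -0.9, 0.8]
opening: 1.002
```

Call:
carry_out(motion=[[[0,0,0,0,0,0,100],[0,0,0,0,0,0,60],[0,0,0,0,0,0,60],[0,0,0,0,0,0,60],[0,0,0,0,0,0,60],[0,0,0,0,0,0,60]]], squeeze=8)

```text
clock: 12.4
tool_pos: [0.5804, 0.2081, 0.0837]
eef_rot: [0.99, 0.142, 0.002, -0.001]
contact_force: [0.1, -0.2, 3.9]
opening: 0.739
```

```bash
python3 - <<'E'
from h import *
st,M=pose(); s=snap('wrist','g0.png'); print(proj(s,st['tool_pos']))
E
```

```text
t 12.4 tcp [0.5804 0.2081 0.0837] psi 16.37 tiltz [ 0.0029  0.0027 -1.    ] F [ 0.12 -0.22  3.93] open 0.739
[322.69128392 276.85707519]
```

View pics/g0.png

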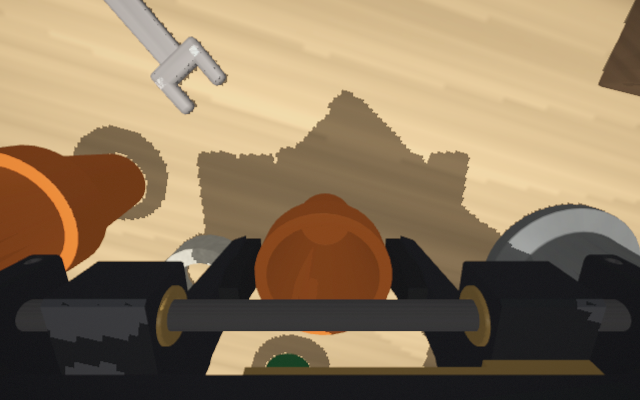

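Pot gripped: opening 65 mm, rim spanning columns 255–392 and centred in the jaws. I measure its offset in the grasp.

```bash
cat >> h.py <<'E'
from scipy.optimize import least_squares
def ingrasp(name,drop=.004):
    """rim centre of the held pot in tool x,y (mm)"""
    st,M=pose(); s=snap('wrist'); lo,hi={'orange':([4,150,25],[16,255,255]),'green':([55,120,15],[88,255,255])}[name]
    m=cv2.inRange(cv2.cvtColor(s['pixels'],cv2.COLOR_RGB2HSV),np.array(lo),np.array(hi)); P=[]
    for v in range(236,297,2):
        u=np.flatnonzero(m[v,180:460])+180
        u=u[np.abs(u-323)<90]
        for a in (u.min()-.5,u.max()+.5):
            w=M.T@(ray(s,a,v,st['tool_pos'][2]-drop)-st['tool_pos']); P.append(w[:2]*1000)
    P=np.array(P); f=least_squares(lambda q:np.hypot(*(P-q[:2]).T)-q[2],[0,0,33],loss='soft_l1')
    print('in grasp tool xy',f.x[:2].round(2),'rad',f.x[2].round(2),'rms',np.sqrt((f.fun**2).mean()).round(2)); return f.x[:2],M
K=np.array([.5863,.0243])
E
python3 - <<'E'
from h import *
ingrasp('orange')
E
```

```text
t 12.45 tcp [0.5804 0.2081 0.0837] psi 16.37 tiltz [ 0.0029  0.0026 -1.    ] F [ 0.11 -0.8   3.98] open 0.747
in grasp tool xy [-1.99  0.07] rad 32.92 rms 0.25
```

Call:
carry_out(motion=[[[0,0,-5,0,0,0,60],[0,0,-15,0,0,0,60],[0,0,-25,0,0,0,60],[0,0,-25,0,0,0,60],[0,0,-20,0,0,0,60],[0,0,0,0,0,0,60]]])

```text
clock: 13.1
tool_pos: [0.5812, 0.2091, 0.1768]
eef_rot: [0.99, 0.142, 0.004, -0.002]
contact_force: [1.1, 0.9, -0.5]
opening: 0.742
```

```bash
python3 - <<'E'
from h import *
o,M=ingrasp('orange')
t=np.r_[K,.174]-M@np.r_[o,0]/1000
go(t,16.4)
E
```

```text
t 13.1 tcp [0.5812 0.2091 0.1768] psi 16.38 tiltz [ 0.007   0.0057 -1.    ] F [ 1.09  0.88 -0.54] open 0.742
in grasp tool xy [-2.11  0.11] rad 32.89 rms 0.24
t 13.15 tcp [0.5804 0.2083 0.1749] psi 16.37 tiltz [ 0.0045  0.004  -1.    ] F [ 0.25  0.5  -1.21] open 0.741
GO shift [-44.1 178.1   0.2] len 184.0 turn az -0.0
```

Call:
carry_out(motion=[[[-6,24,0,-0.002,-0.003,0,60],[-6,26,0,0,0,0,60],[-6,26,0,0,0,0,60],[-6,26,0,0,0,0,60],[-6,26,0,0,0,0,60],[-6,26,0,0,0,0,60],[-6,18,0,0,0,0,60],[-2,6,0,0,0,0,60]]])

```text
clock: 13.95
tool_pos: [0.5869, 0.0212, 0.1718]
eef_rot: [0.99, 0.141, -0.002, 0.001]
contact_force: [-0.4, -0.2, -0.6]
opening: 0.745
```

Call:
carry_out(motion=[[[0,0,0,0,0,0,60],[0,0,0,0,0,0,60],[0,0,0,0,0,0,60]]])

```text
clock: 14.25
tool_pos: [0.5877, 0.0266, 0.1732]
eef_rot: [0.99, 0.144, -0.0, -0.001]
contact_force: [-0.5, -0.7, 0.7]
opening: 0.742
```

```bash
python3 - <<'E'
from h import *
o,M=ingrasp('orange')
t=np.r_[K,.125]-M@np.r_[o,0]/1000
go(t,16.4)
E
```

```text
t 14.25 tcp [0.5877 0.0266 0.1732] psi 16.52 tiltz [-4.0e-04  1.1e-03 -1.0e+00] F [-0.54 -0.71  0.66] open 0.742
in grasp tool xy [-2.22  0.1 ] rad 32.95 rms 0.25
t 14.3 tcp [0.5877 0.0263 0.1732] psi 16.51 tiltz [-4.e-04  7.e-04 -1.e+00] F [ 0.07 -0.96 -1.32] open 0.745
GO shift [ 0.3  1.5 48.2] len 48.0 turn az 0.002
```

Call:
carry_out(motion=[[[0.3,1.2,10,0,0,0,60],[0,0,12,0,0,0,60],[0,0,10,0,0,0,60],[0,0,8,0,0,0,60],[0,0,5,0,0,0,60],[0,0,3,0,0,0,60],[0,0,0,0,0,0,60],[0,0,0,0,0,0,60]]])

```text
clock: 15.1
tool_pos: [0.5884, 0.0241, 0.1253]
eef_rot: [0.99, 0.143, -0.0, -0.0]
contact_force: [0.2, 1.4, -1.8]
opening: 0.741
```

```bash
python3 - <<'E'
from h import *
o,M=ingrasp('orange')
t=np.r_[K,.112]-M@np.r_[o,0]/1000
go(t,16.4)
E
```

```text
t 15.1 tcp [0.5884 0.0241 0.1253] psi 16.4 tiltz [-3.e-04  7.e-04 -1.e+00] F [ 0.16  1.38 -1.83] open 0.741
in grasp tool xy [-2.16  0.  ] rad 32.89 rms 0.24
t 15.15 tcp [0.5884 0.0241 0.1253] psi 16.39 tiltz [-2.e-04  7.e-04 -1.e+00] F [-0.91  1.92 -1.23] open 0.74
GO shift [ 0.2 -0.7 13.4] len 13.0 turn az -0.0
```

Call:
carry_out(motion=[[[0,-0.5,5,0,0,0,60],[0,0,5,0,0,0,60],[0,0,3,0,0,0,60],[0,0,0,0,0,0,60],[0,0,0,0,0,0,60]]])

```text
clock: 15.65
tool_pos: [0.5882, 0.0248, 0.1121]
eef_rot: [0.99, 0.143, -0.0, -0.0]
contact_force: [-0.4, 5.0, 0.9]
opening: 0.738
```

Call:
carry_out(motion=[[[0,0,1,0,0,0,60],[0,0,1,0,0,0,60],[0,0,0,0,0,0,60]]])

```text
clock: 15.95
tool_pos: [0.5885, 0.0251, 0.1106]
eef_rot: [0.99, 0.143, 0.0, -0.001]
contact_force: [-1.8, 5.6, 2.9]
opening: 0.745
```

Call:
carry_out(motion=[[[0,0,0.8,0,0,0,60],[0,0,0,0,0,0,60],[0,0,0,0,0,0,60]]])

```text
clock: 16.25
tool_pos: [0.5885, 0.0252, 0.1099]
eef_rot: [0.99, 0.143, 0.0, -0.001]
contact_force: [-1.2, 5.9, 4.0]
opening: 0.74
```

Call:
carry_out(motion=[[[0,-0.5,-0.5,0,0,0,60],[0,0,0,0,0,0,60],[0,0,0,0,0,0,60]]])

```text
clock: 16.55
tool_pos: [0.5883, 0.025, 0.11]
eef_rot: [0.99, 0.143, 0.0, -0.0]
contact_force: [-0.2, 5.5, 1.6]
opening: 0.742
```

Call:
carry_out(motion=[[[0,-0.2,0.8,0,0,0,60],[0,0,0,0,0,0,60],[0,0,0,0,0,0,60]]])

```text
clock: 16.85
tool_pos: [0.5883, 0.0252, 0.1094]
eef_rot: [0.99, 0.143, 0.0, -0.0]
contact_force: [-0.1, 5.0, 3.8]
opening: 0.742
```

Call:
carry_out(motion=[[[0,-0.7,-0.3,0,0,0,60],[0,0,0,0,0,0,60],[0,0,0,0,0,0,60]]])

```text
clock: 17.15
tool_pos: [0.588, 0.0252, 0.1094]
eef_rot: [0.99, 0.142, -0.0, 0.0]
contact_force: [-0.9, 3.4, 1.9]
opening: 0.741
```

Call:
carry_out(motion=[[[0,0,0.8,0,0,0,60],[0,0,0,0,0,0,60],[0,0,0,0,0,0,60]]])

```text
clock: 17.45
tool_pos: [0.5879, 0.0254, 0.1087]
eef_rot: [0.99, 0.142, -0.0, 0.0]
contact_force: [-0.5, 4.5, 3.4]
opening: 0.74
```

```bash
python3 - <<'E'
from h import *
o,M=ingrasp('orange')
go(np.r_[K,.1072]-M@np.r_[o,0]/1000,16.4); print(readout.get_state()['moment'])
E
```

```text
t 17.45 tcp [0.5879 0.0254 0.1087] psi 16.37 tiltz [-3.e-04 -3.e-04 -1.e+00] F [-0.54  4.46  3.43] open 0.74
in grasp tool xy [-1.89  0.03] rad 32.8 rms 0.22
t 17.5 tcp [0.588  0.0254 0.1087] psi 16.38 tiltz [-2.e-04 -3.e-04 -1.e+00] F [-0.19  4.17  3.2 ] open 0.741
GO shift [-0.   0.5  1.5] len 2.0 turn az -0.0
[ 1.0815018   0.13417088 -0.01707364]
```

Call:
carry_out(motion=[[[0,-0.8,-0.3,0,0,0,60],[0,0,0,0,0,0,60],[0,0,0.8,0,0,0,60],[0,0,0,0,0,0,60],[0,0,0,0,0,0,60]]])

```text
clock: 18.0
tool_pos: [0.5876, 0.0256, 0.1079]
eef_rot: [0.99, 0.142, -0.0, 0.0]
contact_force: [0.8, 2.1, 1.0]
opening: 0.739
```

Call:
carry_out(motion=[[[0,-0.4,-0.2,0,0,0,60],[0,0,0,0,0,0,60],[0,0,0.7,0,0,0,60],[0,0,0,0,0,0,60],[0,0,0,0,0,0,60]]])

```text
clock: 18.5
tool_pos: [0.5875, 0.0259, 0.1075]
eef_rot: [0.99, 0.142, -0.0, 0.001]
contact_force: [1.0, -0.4, -0.8]
opening: 0.742
```

Call:
carry_out(motion=[[[0,0,0.4,0,0,0,60],[0,0,0,0,0,0,60],[0,0,0,0,0,0,60]]])

```text
clock: 18.8
tool_pos: [0.5876, 0.026, 0.1072]
eef_rot: [0.99, 0.142, -0.0, 0.0]
contact_force: [1.2, -1.0, -0.2]
opening: 0.739
```

Call:
carry_out(motion=[[[0,0,0.4,0,0,0,60],[0,0,0,0,0,0,60],[0,0,0,0,0,0,60]]])

```text
clock: 19.1
tool_pos: [0.5876, 0.026, 0.1069]
eef_rot: [0.99, 0.142, -0.0, 0.0]
contact_force: [0.5, -1.5, 1.2]
opening: 0.742
```

Call:
carry_out(motion=[[[0,0,0,0,0,0,100],[0,0,0,0,0,0,100],[0,0,0,0,0,0,100],[0,0,0,0,0,0,100],[0,0,-3,0,0,0,100],[0,0,-20,0,0,0,100],[0,0,-30,0,0,0,100],[0,0,-40,0,0,0,100]]])

```text
clock: 19.9
tool_pos: [0.5864, 0.0263, 0.1996]
eef_rot: [0.99, 0.143, -0.002, 0.0]
contact_force: [-0.5, -0.8, 0.6]
opening: 1.001
```

```bash
sed -i 's/^K=.*/K=np.array([.5857,.0254])/' h.py; python3 - <<'E'
from h import *
go([.433,.195,.25],16.4); s=snap('wrist','k1.png')
for o in rims(s): print(*o)
E
```

```text
t 19.9 tcp [0.5864 0.0263 0.1996] psi 16.4 tiltz [-4.e-03 -6.e-04 -1.e+00] F [-0.45 -0.83  0.63] open 1.001
GO shift [ -99.7 -205.2  -49.8] len 234.0 turn az 0.0
orange [ 12. 111.] 80.0 [0.5858 0.2803] d 32.3 enc 584 279 34
orange [324. 206.] 169.06399999999996 [0.552 0.03 ] d 25.2 enc 546 31 29
green [614.   9.] 46.400000000000006 [ 0.7699 -0.1244] d 52.4 enc 773 -124 59
green [ 15. 231.] 46.400000000000006 [0.478  0.2767] d 49.3 enc 476 275 56
green [145. 259.] 48.800000000000004 [0.4808 0.1718] d 51.9 enc 484 173 56
```

View pics/k1.png

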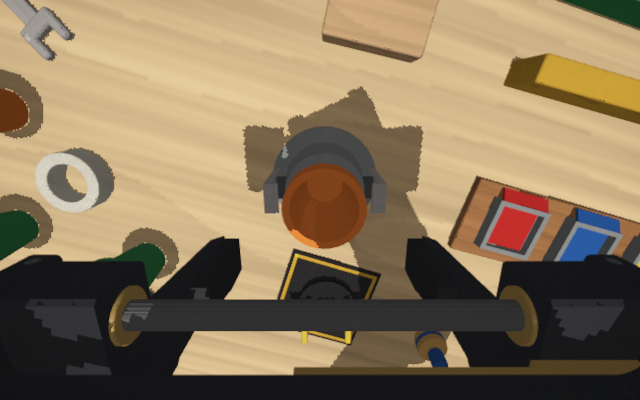

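The first pot stands upright in the keeper, rim at (324,206). Next is the near green pot.

Call:
carry_out(motion=[[[-12,-24,-7,0,0.004,0,100],[-13,-26,-7,0,0,0,100],[-13,-26,-7,0,0,0,100],[-13,-26,-7,0,0,0,100],[-13,-26,-7,0,0,0,100],[-13,-26,-7,0,0,0,100],[-13,-26,-7,0,0,0,100],[-10,-25,0,0,0,0,100]]])

```text
clock: 20.75
tool_pos: [0.4329, 0.1962, 0.2494]
eef_rot: [0.99, 0.143, 0.003, -0.001]
contact_force: [0.4, 0.3, -0.5]
opening: 1.0
```

Call:
carry_out(motion=[[[0,0,0,0,0,0,100],[0,0,0,0,0,0,100],[0,0,0,0,0,0,100]]])

```text
clock: 21.05
tool_pos: [0.4343, 0.194, 0.2483]
eef_rot: [0.99, 0.142, 0.002, 0.0]
contact_force: [-0.2, 0.3, -0.1]
opening: 1.001
```

```bash
python3 - <<'E'
from h import *
s=snap('wrist'); p=rim2(s,'green',[.433,.195])
for o in rims(s): print(*o)
go([*p,.084],16.4)
E
```

```text
green rim [0.4362 0.1973] d 63.8 box (288, 150, 65, 67)
orange [193.  16.] 180.8 [0.5628 0.3533] d 64.2 enc 555 351 62
orange [562.  78.] 181.60000000000002 [0.5912 0.0096] d 70.8 enc 591 9 72
green [171. 143.] 79.89599999999992 [0.4347 0.3417] d 52.2 enc 451 346 39
green [321. 181.] 60.800000000000004 [0.4366 0.1968] d 63.1 enc 436 197 66
t 21.1 tcp [0.4344 0.1938 0.2482] psi 16.25 tiltz [ 3.4e-03  1.0e-04 -1.0e+00] F [ 0.33  0.26 -0.07] open 1.001
GO shift [  2.1  -2.9 164.2] len 164.0 turn az -0.003
```

Call:
carry_out(motion=[[[0,-3,30,0,-0.002,0,100],[0,0,30,0,0,0,100],[0,0,30,0,0,0,100],[0,0,30,0,0,0,100],[0,0,23,0,0,0,100],[0,0,14,0,0,0,100],[0,0,7,0,0,0,100],[0,0,0,0,0,0,100]]])

```text
clock: 21.9
tool_pos: [0.4333, 0.1973, 0.0837]
eef_rot: [0.99, 0.142, 0.0, 0.001]
contact_force: [0.4, -0.3, 0.5]
opening: 0.997
```

Call:
carry_out(motion=[[[0,0,0,0,0,0,60],[0,0,0,0,0,0,60],[0,0,0,0,0,0,60],[0,0,0,0,0,0,60],[0,0,0,0,0,0,60]]])

```text
clock: 22.4
tool_pos: [0.4336, 0.1979, 0.085]
eef_rot: [0.99, 0.142, 0.001, -0.0]
contact_force: [0.1, -1.3, 5.9]
opening: 0.744
```

```bash
python3 - <<'E'
from h import *
ingrasp('green')
E
```

```text
t 22.4 tcp [0.4336 0.1979 0.085 ] psi 16.35 tiltz [ 2.5e-03  6.0e-04 -1.0e+00] F [ 0.12 -1.33  5.92] open 0.744
in grasp tool xy [1.22 0.08] rad 32.45 rms 0.22
```

Call:
carry_out(motion=[[[0,0,-5,0,0,0,60],[0,0,-15,0,0,0,60],[0,0,-25,0,0,0,60],[0,0,-30,0,0,0,60],[0,0,-30,0,0,0,60],[0,0,-10,0,0,0,60],[0,0,-2,0,0,0,60],[0,0,0,0,0,0,60]]])

```text
clock: 23.25
tool_pos: [0.4327, 0.1975, 0.2009]
eef_rot: [0.99, 0.142, 0.0, 0.0]
contact_force: [0.1, 0.3, -0.8]
opening: 0.742
```

```bash
python3 - <<'E'
from h import *
o,M=ingrasp('green')
go(np.r_[K,.200]-M@np.r_[o,0]/1000,16.4)
E
```

```text
t 23.25 tcp [0.4327 0.1975 0.2009] psi 16.36 tiltz [ 8.e-04 -4.e-04 -1.e+00] F [ 0.08  0.26 -0.82] open 0.742
in grasp tool xy [1.3  0.06] rad 32.43 rms 0.17
t 23.3 tcp [0.4325 0.1973 0.2005] psi 16.37 tiltz [-1.e-04 -9.e-04 -1.e+00] F [ 0.17  0.16 -1.4 ] open 0.741
GO shift [ 97.3 208.1   0.6] len 230.0 turn az -0.0
```

Call:
carry_out(motion=[[[12,26,0,0,0,0,60],[13,28,0,0,0,0,60],[13,28,0,0,0,0,60],[13,28,0,0,0,0,60],[13,28,0,0,0,0,60],[13,28,0,0,0,0,60],[13,28,0,0,0,0,60],[7,14,0,0,0,0,60]]])

```text
clock: 24.1
tool_pos: [0.5854, 0.0223, 0.1994]
eef_rot: [0.99, 0.141, -0.001, 0.001]
contact_force: [-0.0, -0.1, -1.4]
opening: 0.743
```

Call:
carry_out(motion=[[[0,0,0,0,0,0,60],[0,0,0,0,0,0,60],[0,0,0,0,0,0,60],[0,0,0,0,0,0,60]]])

```text
clock: 24.5
tool_pos: [0.5838, 0.0271, 0.2015]
eef_rot: [0.99, 0.144, 0.0, -0.0]
contact_force: [-0.8, -0.6, -0.0]
opening: 0.744
```

```bash
python3 - <<'E'
from h import *
o,M=ingrasp('green')
go(np.r_[K,.142]-M@np.r_[o,0]/1000,16.4)
E
```

```text
t 24.5 tcp [0.5838 0.0271 0.2015] psi 16.53 tiltz [ 6.e-04  6.e-04 -1.e+00] F [-0.76 -0.65 -0.03] open 0.744
in grasp tool xy [1.48 0.06] rad 32.36 rms 0.24
t 24.55 tcp [0.584  0.0269 0.2017] psi 16.51 tiltz [ 1.e-03  5.e-04 -1.e+00] F [-0.09 -0.68 -0.65] open 0.741
GO shift [-0.4  1.9 59.7] len 60.0 turn az 0.002
```

Call:
carry_out(motion=[[[-0.4,1,12,0,0,0,60],[0,0,15,0,0,0,60],[0,0,13,0,0,0,60],[0,0,10,0,0,0,60],[0,0,6,0,0,0,60],[0,0,3.5,0,0,0,60],[0,0,0,0,0,0,60],[0,0,0,0,0,0,60]]])

```text
clock: 25.35
tool_pos: [0.5849, 0.0247, 0.1424]
eef_rot: [0.99, 0.142, 0.001, -0.0]
contact_force: [-0.7, -0.5, -0.6]
opening: 0.743
```

```bash
python3 - <<'E'
from h import *
o,M=ingrasp('green')
go(np.r_[K,.137]-M@np.r_[o,0]/1000,16.4)
E
```

```text
t 25.35 tcp [0.5849 0.0247 0.1424] psi 16.38 tiltz [ 2.1e-03  4.0e-04 -1.0e+00] F [-0.7  -0.48 -0.56] open 0.743
in grasp tool xy [1.57 0.1 ] rad 32.36 rms 0.22
t 25.4 tcp [0.585  0.0247 0.1425] psi 16.37 tiltz [ 2.3e-03  4.0e-04 -1.0e+00] F [-0.43 -0.74 -0.94] open 0.743
GO shift [-0.7 -0.6  5.5] len 6.0 turn az -0.001
```

Call:
carry_out(motion=[[[-0.6,-0.6,2.5,0,-0.002,0,60],[0,0,2.5,0,0,0,60],[0,0,0,0,0,0,60],[0,0,0,0,0,0,60]]])

```text
clock: 25.8
tool_pos: [0.584, 0.0251, 0.1371]
eef_rot: [0.99, 0.142, -0.0, 0.0]
contact_force: [0.5, -0.3, -1.2]
opening: 0.743
```

Call:
carry_out(motion=[[[0,0,1,0,0,0,60],[0,0,0.5,0,0,0,60],[0,0,0,0,0,0,60],[0,0,0,0,0,0,60]]])

```text
clock: 26.2
tool_pos: [0.584, 0.0251, 0.1357]
eef_rot: [0.99, 0.142, -0.0, 0.0]
contact_force: [0.8, 1.0, -0.0]
opening: 0.744
```

Call:
carry_out(motion=[[[0,0,0.5,0,0,0,60],[0,0,0.5,0,0,0,60],[0,0,0,0,0,0,60],[0,0,0,0,0,0,60]]])

```text
clock: 26.6
tool_pos: [0.584, 0.0251, 0.1346]
eef_rot: [0.99, 0.142, -0.0, 0.0]
contact_force: [1.0, -0.0, -0.2]
opening: 0.745
```

Call:
carry_out(motion=[[[0,0,0.6,0,0,0,60],[0,0,0,0,0,0,60],[0,0,0,0,0,0,60]]])

```text
clock: 26.9
tool_pos: [0.584, 0.0251, 0.134]
eef_rot: [0.99, 0.142, -0.0, 0.0]
contact_force: [0.0, -0.0, -0.3]
opening: 0.745
```

Call:
carry_out(motion=[[[0,0,0.6,0,0,0,60],[0,0,0,0,0,0,60],[0,0,0,0,0,0,60]]])

```text
clock: 27.2
tool_pos: [0.5839, 0.025, 0.1334]
eef_rot: [0.99, 0.142, -0.0, 0.0]
contact_force: [-0.5, 0.6, 0.4]
opening: 0.741
```

Call:
carry_out(motion=[[[0,0,0.5,0,0,0,60],[0,0,0,0,0,0,60],[0,0,0,0,0,0,60]]])

```text
clock: 27.5
tool_pos: [0.5839, 0.0251, 0.1329]
eef_rot: [0.99, 0.142, -0.0, 0.0]
contact_force: [0.7, 0.2, -0.6]
opening: 0.739
```

Call:
carry_out(motion=[[[0,0,0.5,0,0,0,60],[0,0,0,0,0,0,60],[0,0,0,0,0,0,60]]])

```text
clock: 27.8
tool_pos: [0.5839, 0.0251, 0.1324]
eef_rot: [0.99, 0.142, -0.0, 0.0]
contact_force: [0.2, 0.6, -0.4]
opening: 0.744
```

Call:
carry_out(motion=[[[0,0,0.4,0,0,0,60],[0,0,0,0,0,0,60],[0,0,0,0,0,0,60]]])

```text
clock: 28.1
tool_pos: [0.5839, 0.0251, 0.132]
eef_rot: [0.99, 0.142, -0.0, 0.0]
contact_force: [-0.0, 0.2, 0.0]
opening: 0.741
```

Call:
carry_out(motion=[[[0,0,0.4,0,0,0,60],[0,0,0,0,0,0,60],[0,0,0,0,0,0,60]]])

```text
clock: 28.4
tool_pos: [0.5839, 0.0251, 0.1316]
eef_rot: [0.99, 0.142, -0.0, 0.0]
contact_force: [0.5, 0.8, 0.4]
opening: 0.743
```

Call:
carry_out(motion=[[[0,0,0.3,0,0,0,60],[0,0,0,0,0,0,60],[0,0,0,0,0,0,60]]])

```text
clock: 28.7
tool_pos: [0.5839, 0.0251, 0.1313]
eef_rot: [0.99, 0.142, -0.0, 0.0]
contact_force: [0.6, 1.1, 1.7]
opening: 0.741
```

Call:
carry_out(motion=[[[0,0,0,0,0,0,100],[0,0,0,0,0,0,100],[0,0,0,0,0,0,100],[0,0,0,0,0,0,100],[0,0,-3,0,0,0,100],[0,0,-20,0,0,0,100],[0,0,-40,0,0,0,100],[0,0,-45,0,0,0,100]]])

```text
clock: 29.5
tool_pos: [0.583, 0.0248, 0.2397]
eef_rot: [0.99, 0.143, -0.002, -0.0]
contact_force: [0.6, 0.0, 0.5]
opening: 1.0
```

```bash
sed -i 's/^K=.*/K=np.array([.5855,.0254])/' h.py; python3 - <<'E'
from h import *
go([.434,.3405,.25],16.4)
E
```

```text
t 29.5 tcp [0.583  0.0248 0.2397] psi 16.4 tiltz [-3.6e-03 -5.0e-04 -1.0e+00] F [0.6  0.01 0.54] open 1.0
GO shift [ -53.8 -344.9   -9.9] len 349.0 turn az 0.0
```

Call:
carry_out(motion=[[[-4,-25,-1,0,0.002,0,100],[-5,-32,-1,0,0,0,100],[-5,-32,-1,0,0,0,100],[-5,-32,-1,0,0,0,100],[-5,-32,-1,0,0,0,100],[-5,-32,-1,0,0,0,100],[-5,-32,-1,0,0,0,100],[-5,-32,-1,0,0,0,100]]])

```text
clock: 30.3
tool_pos: [0.4756, 0.254, 0.2476]
eef_rot: [0.99, 0.142, 0.001, -0.0]
contact_force: [0.4, -0.5, -0.8]
opening: 0.999
```

Call:
carry_out(motion=[[[-5,-32,-1,0,0,0,100],[-5,-32,-1,0,0,0,100],[-5,-32,0,0,0,0,100],[0,0,0,0,0,0,100],[0,0,0,0,0,0,100],[0,0,0,0,0,0,100]]])

```text
clock: 30.9
tool_pos: [0.4355, 0.3395, 0.2491]
eef_rot: [0.99, 0.142, 0.001, 0.001]
contact_force: [0.5, -0.7, 0.4]
opening: 0.999
```

```bash
python3 - <<'E'
from h import *
s=snap('wrist','p1.png'); p=rim2(s,'green',[.434,.3405])
for o in rims(s): print(*o)
go([*p,.084],16.4)
E
```

```text
green rim [0.436  0.3422] d 63.8 box (288, 151, 65, 65)
orange [348.  43.] 172.8 [0.5631 0.354 ] d 64.7 enc 563 354 65
green [320. 181.] 53.6 [0.4368 0.3419] d 62.6 enc 436 342 65
t 30.95 tcp [0.4357 0.3393 0.249 ] psi 16.25 tiltz [ 0.0017 -0.0012 -1.    ] F [-0.17  0.08 -0.02] open 1.001
GO shift [  0.9  -3.  165. ] len 165.0 turn az -0.003
```

View pics/p1.png

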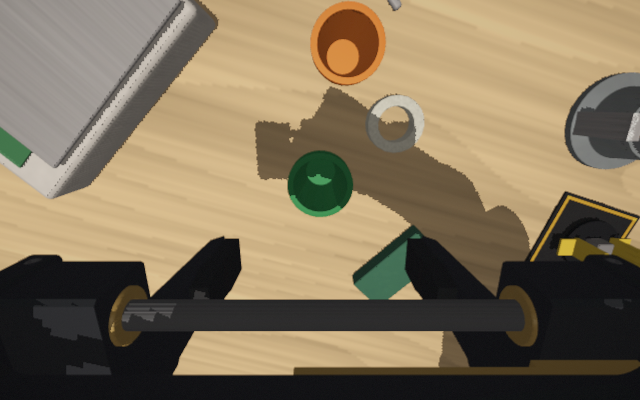

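The far green pot is at (320,183). The tape at (395,123) and the oilstone at (388,265) are clear of the fingers.

Call:
carry_out(motion=[[[-1,-3,30,0,-0.001,0,100],[0,0,30,0,0,0,100],[0,0,30,0,0,0,100],[0,0,30,0,0,0,100],[0,0,23,0,0,0,100],[0,0,14,0,0,0,100],[0,0,8,0,0,0,100],[0,0,0,0,0,0,100]]])

```text
clock: 31.75
tool_pos: [0.4333, 0.3424, 0.0835]
eef_rot: [0.99, 0.142, -0.0, 0.001]
contact_force: [-0.2, -0.2, -0.3]
opening: 1.001
```

Call:
carry_out(motion=[[[0,0,0,0,0,0,60],[0,0,0,0,0,0,60],[0,0,0,0,0,0,60],[0,0,0,0,0,0,60],[0,0,0,0,0,0,60]]])

```text
clock: 32.25
tool_pos: [0.4337, 0.3435, 0.0849]
eef_rot: [0.99, 0.142, 0.001, -0.0]
contact_force: [-0.4, -1.1, 5.3]
opening: 0.743
```

Call:
carry_out(motion=[[[0,0,-5,0,0,0,60],[0,0,-15,0,0,0,60],[0,0,-30,0,0,0,60],[0,0,-35,0,0,0,60],[0,0,-35,0,0,0,60],[0,0,-20,0,0,0,60],[0,0,0,0,0,0,60],[0,0,0,0,0,0,60]]])

```text
clock: 33.05
tool_pos: [0.4329, 0.3431, 0.2239]
eef_rot: [0.99, 0.142, 0.0, 0.0]
contact_force: [0.4, 0.5, -1.3]
opening: 0.749
```

```bash
python3 - <<'E'
from h import *
o,M=ingrasp('green')
go(np.r_[K,.225]-M@np.r_[o,0]/1000,16.4)
E
```

```text
t 33.05 tcp [0.4329 0.3431 0.2239] psi 16.37 tiltz [ 3.e-04 -4.e-04 -1.e+00] F [ 0.38  0.55 -1.29] open 0.749
in grasp tool xy [0.7  0.16] rad 32.49 rms 0.25
t 33.1 tcp [0.4326 0.3427 0.2231] psi 16.38 tiltz [-9.0e-04 -1.7e-03 -1.0e+00] F [-0.52 -0.19 -0.94] open 0.748
GO shift [ 56.5 347.4  -1.5] len 352.0 turn az -0.0
```

Call:
carry_out(motion=[[[4,25,-3,0,0,0,60],[5,32,-2,0,0,0,60],[5,32,-1,0,0,0,60],[5,32,0,0,0,0,60],[5,32,0,0,0,0,60],[5,32,0,0,0,0,60],[5,32,0,0,0,0,60],[5,32,0,0,0,0,60]]])

```text
clock: 33.9
tool_pos: [0.5402, 0.1139, 0.2284]
eef_rot: [0.99, 0.143, -0.001, 0.0]
contact_force: [0.3, 0.8, -0.8]
opening: 0.745
```

Call:
carry_out(motion=[[[6,35,0,0,0,0,60],[6,35,0,0,0,0,60],[5,27,0,0,0,0,60],[0.5,0,0,0,0,0,60],[0,0,0,0,0,0,60],[0,0,0,0,0,0,60],[0,0,0,0,0,0,60]]])

```text
clock: 34.6
tool_pos: [0.5841, 0.0292, 0.23]
eef_rot: [0.99, 0.144, -0.0, -0.0]
contact_force: [-0.5, -0.2, -1.0]
opening: 0.743
```

```bash
python3 - <<'E'
from h import *
o,M=ingrasp('green')
go(np.r_[K,.165]-M@np.r_[o,0]/1000,16.4)
E
```

```text
t 34.6 tcp [0.5841 0.0292 0.23  ] psi 16.55 tiltz [-4.e-04  8.e-04 -1.e+00] F [-0.54 -0.18 -1.03] open 0.743
in grasp tool xy [0.9  0.06] rad 32.45 rms 0.21
t 34.65 tcp [0.5843 0.029  0.2302] psi 16.53 tiltz [-1.e-04  5.e-04 -1.e+00] F [-0.04  0.19 -0.3 ] open 0.742
GO shift [-0.8  3.7 65.2] len 65.0 turn az 0.002
```

Call:
carry_out(motion=[[[-0.8,2.3,12,0,0,0,60],[0,0,16,0,0,0,60],[0,0,14,0,0,0,60],[0,0,12,0,0,0,60],[0,0,7,0,0,0,60],[0,0,4,0,0,0,60],[0,0,0,0,0,0,60],[0,0,0,0,0,0,60]]])

```text
clock: 35.45
tool_pos: [0.5851, 0.0251, 0.1657]
eef_rot: [0.99, 0.142, 0.001, 0.0]
contact_force: [-0.6, -0.5, -0.2]
opening: 0.743
```

```bash
python3 - <<'E'
from h import *
o,M=ingrasp('green')
go(np.r_[K,.160]-M@np.r_[o,0]/1000,16.4)
E
```

```text
t 35.45 tcp [0.5851 0.0251 0.1657] psi 16.38 tiltz [ 1.3e-03  2.0e-04 -1.0e+00] F [-0.58 -0.46 -0.23] open 0.743
in grasp tool xy [0.99 0.07] rad 32.42 rms 0.22
t 35.5 tcp [0.5851 0.0251 0.1658] psi 16.38 tiltz [ 1.5e-03  2.0e-04 -1.0e+00] F [-0.05 -0.41 -1.23] open 0.738
GO shift [-0.6 -0.3  5.8] len 6.0 turn az -0.0
```

Call:
carry_out(motion=[[[-0.6,-0.3,3,0,-0.001,0,60],[0,0,3,0,0,0,60],[0,0,2,0,0,0,60],[0,0,0,0,0,0,60],[0,0,0,0,0,0,60]]])

```text
clock: 36.0
tool_pos: [0.5841, 0.0252, 0.1572]
eef_rot: [0.99, 0.143, -0.0, 0.0]
contact_force: [0.5, 0.3, -0.8]
opening: 0.741
```

Call:
carry_out(motion=[[[0,0,0.8,0,0,0,60],[0,0,0,0,0,0,60],[0,0,0,0,0,0,60]]])

```text
clock: 36.3
tool_pos: [0.5842, 0.0252, 0.1565]
eef_rot: [0.99, 0.142, -0.0, 0.0]
contact_force: [0.3, 0.4, -0.4]
opening: 0.745
```

Call:
carry_out(motion=[[[0,0,0.6,0,0,0,60],[0,0,0,0,0,0,60],[0,0,0,0,0,0,60]]])

```text
clock: 36.6
tool_pos: [0.5842, 0.0252, 0.1559]
eef_rot: [0.99, 0.142, -0.0, 0.0]
contact_force: [-0.2, 0.8, -0.2]
opening: 0.743
```

Call:
carry_out(motion=[[[0,0,0.6,0,0,0,60],[0,0,0,0,0,0,60],[0,0,0,0,0,0,60]]])

```text
clock: 36.9
tool_pos: [0.5841, 0.0251, 0.1553]
eef_rot: [0.99, 0.142, -0.0, 0.0]
contact_force: [0.9, 1.2, 1.1]
opening: 0.743
```

Call:
carry_out(motion=[[[0,0,0.4,0,0,0,60],[0,0,0,0,0,0,60],[0,0,0,0,0,0,60]]])

```text
clock: 37.2
tool_pos: [0.5841, 0.0252, 0.1549]
eef_rot: [0.99, 0.142, -0.0, 0.0]
contact_force: [-0.4, 1.3, 0.6]
opening: 0.742
```

Call:
carry_out(motion=[[[0,0,0.3,0,0,0,60],[0,0,0,0,0,0,60],[0,0,0,0,0,0,60]]])

```text
clock: 37.5
tool_pos: [0.5841, 0.0252, 0.1546]
eef_rot: [0.99, 0.142, -0.0, 0.0]
contact_force: [0.0, 0.6, 0.7]
opening: 0.745
```

Call:
carry_out(motion=[[[0,0,0,0,0,0,100],[0,0,0,0,0,0,100],[0,0,0,0,0,0,100],[0,0,0,0,0,0,100],[0,0,-3,0,0,0,100],[0,0,-20,0,0,0,100],[0,0,-40,0,0,0,100],[0,0,-45,0,0,0,100]]])

```text
clock: 38.3
tool_pos: [0.5832, 0.0249, 0.263]
eef_rot: [0.99, 0.143, -0.002, -0.0]
contact_force: [1.1, 0.1, 0.9]
opening: 0.997
```

```bash
python3 - <<'E'
from h import *
go([.5635,.355,.265],16.4)
E
```

```text
t 38.3 tcp [0.5832 0.0249 0.263 ] psi 16.4 tiltz [-3.6e-03 -5.0e-04 -1.0e+00] F [1.06 0.08 0.89] open 0.997
GO shift [  74.3 -322.2   -2.1] len 331.0 turn az -0.0
```

Call:
carry_out(motion=[[[5,-22,0,0,0.002,0,100],[8,-33,0,0,0,0,100],[8,-33,0,0,0,0,100],[8,-33,0,0,0,0,100],[8,-33,0,0,0,0,100],[8,-33,0,0,0,0,100],[8,-33,0,0,0,0,100],[8,-33,0,0,0,0,100]]])

```text
clock: 39.1
tool_pos: [0.5711, 0.2863, 0.2628]
eef_rot: [0.99, 0.142, 0.001, 0.0]
contact_force: [-0.3, -0.0, 0.3]
opening: 0.999
```

Call:
carry_out(motion=[[[8,-33,0,0,0,0,100],[5,-37,5,0,0,0,100],[0,0,0,0,0,0,100],[0,0,0,0,0,0,100],[0,0,0,0,0,0,100],[0,0,0,0,0,0,100]]])

```text
clock: 39.7
tool_pos: [0.565, 0.354, 0.2577]
eef_rot: [0.99, 0.141, 0.001, 0.001]
contact_force: [0.8, -0.6, 0.1]
opening: 1.0
```

```bash
python3 - <<'E'
from h import *
s=snap('wrist'); p=rim2(s,'orange',[.564,.3545])
go([.564,.3555,.0835],16.4)
E
```

```text
orange rim [0.5662 0.3546] d 64.7 box (291, 149, 64, 65)
t 39.75 tcp [0.5649 0.3542 0.2578] psi 16.25 tiltz [ 2.e-03 -6.e-04 -1.e+00] F [0.34 0.76 0.04] open 1.001
GO shift [ -0.8  -1.7 174.3] len 174.0 turn az -0.003
```

Call:
carry_out(motion=[[[-0.7,-1.3,32,0,-0.001,0,100],[0,0,32,0,0,0,100],[0,0,32,0,0,0,100],[0,0,30,0,0,0,100],[0,0,25,0,0,0,100],[0,0,15,0,0,0,100],[0,0,8,0,0,0,100],[0,0,0,0,0,0,100]]])

```text
clock: 40.55
tool_pos: [0.5632, 0.3565, 0.0832]
eef_rot: [0.99, 0.142, -0.0, 0.0]
contact_force: [0.3, 0.8, 0.4]
opening: 1.004
```

Call:
carry_out(motion=[[[0,0,0,0,0,0,60],[0,0,0,0,0,0,60],[0,0,0,0,0,0,60],[0,0,0,0,0,0,60],[0,0,0,0,0,0,60]]])

```text
clock: 41.05
tool_pos: [0.5639, 0.3572, 0.0846]
eef_rot: [0.99, 0.142, 0.001, -0.0]
contact_force: [0.0, -0.4, 4.7]
opening: 0.738
```

Call:
carry_out(motion=[[[0,0,-5,0,0,0,60],[0,0,-20,0,0,0,60],[0,0,-35,0,0,0,60],[0,0,-40,0,0,0,60],[0,0,-40,0,0,0,60],[0,0,-25,0,0,0,60],[0,0,0,0,0,0,60],[0,0,0,0,0,0,60]]])

```text
clock: 41.85
tool_pos: [0.5628, 0.3567, 0.2484]
eef_rot: [0.99, 0.143, 0.0, 0.0]
contact_force: [-0.2, -0.5, -0.5]
opening: 0.745
```

```bash
python3 - <<'E'
from h import *
o,M=ingrasp('orange')
go(np.r_[K,.252]-M@np.r_[o,0]/1000,16.4)
E
```

```text
t 41.85 tcp [0.5628 0.3567 0.2484] psi 16.39 tiltz [ 3.e-04 -5.e-04 -1.e+00] F [-0.15 -0.48 -0.52] open 0.745
in grasp tool xy [-0.1   0.04] rad 32.69 rms 0.28
t 41.9 tcp [0.5624 0.3562 0.2472] psi 16.39 tiltz [-0.0014 -0.0019 -1.    ] F [-0.09 -0.08 -0.99] open 0.742
GO shift [-71.1 323.8  -4.2] len 332.0 turn az -0.0
```

Call:
carry_out(motion=[[[-5,22,-4,0,0,0,60],[-7,33,-4,0,0,0,60],[-7,33,0,0,0,0,60],[-7,33,0,0,0,0,60],[-7,33,0,0,0,0,60],[-7,33,0,0,0,0,60],[-7,33,0,0,0,0,60],[-7,33,0,0,0,0,60]]])

```text
clock: 42.7
tool_pos: [0.5815, 0.0971, 0.2546]
eef_rot: [0.99, 0.143, -0.002, 0.0]
contact_force: [0.2, -0.2, -1.7]
opening: 0.74
```

Call:
carry_out(motion=[[[-7,33,0,0,0,0,60],[-7,28,0,0,0,0,60],[-3,11,0,0,0,0,60],[0,0,0,0,0,0,60],[0,0,0,0,0,0,60],[0,0,0,0,0,0,60],[0,0,0,0,0,0,60]]])

```text
clock: 43.4
tool_pos: [0.5865, 0.0272, 0.2567]
eef_rot: [0.99, 0.144, 0.0, -0.0]
contact_force: [-0.1, 0.0, -0.9]
opening: 0.742
```

```bash
python3 - <<'E'
from h import *
o,M=ingrasp('orange')
go(np.r_[K,.188]-M@np.r_[o,0]/1000,16.4)
E
```

```text
t 43.4 tcp [0.5865 0.0272 0.2567] psi 16.54 tiltz [ 6.0e-04  1.1e-03 -1.0e+00] F [-0.13  0.01 -0.89] open 0.742
in grasp tool xy [-0.13  0.03] rad 32.75 rms 0.27
t 43.45 tcp [0.5865 0.0268 0.2567] psi 16.52 tiltz [ 7.e-04  7.e-04 -1.e+00] F [ 0.17  0.08 -0.59] open 0.743
GO shift [-1.3  1.  68.7] len 69.0 turn az 0.002
```

Call:
carry_out(motion=[[[-1.2,0,14,0,0,0,60],[0,0,16,0,0,0,60],[0,0,15,0,0,0,60],[0,0,12,0,0,0,60],[0,0,7,0,0,0,60],[0,0,4,0,0,0,60],[0,0,0,0,0,0,60],[0,0,0,0,0,0,60]]])

```text
clock: 44.25
tool_pos: [0.5857, 0.0251, 0.189]
eef_rot: [0.99, 0.142, 0.001, -0.0]
contact_force: [-0.3, 0.5, -0.9]
opening: 0.742
```

```bash
python3 - <<'E'
from h import *
o,M=ingrasp('orange')
go(np.r_[K,.181]-M@np.r_[o,0]/1000,16.4)
E
```

```text
t 44.25 tcp [0.5857 0.0251 0.189 ] psi 16.38 tiltz [ 1.2e-03  4.0e-04 -1.0e+00] F [-0.29  0.5  -0.87] open 0.742
in grasp tool xy [-0.19  0.02] rad 32.77 rms 0.26
t 44.3 tcp [0.5858 0.025  0.1892] psi 16.38 tiltz [ 1.4e-03  4.0e-04 -1.0e+00] F [-0.06  1.24 -0.8 ] open 0.741
GO shift [ 0.  -0.4  8.2] len 8.0 turn az -0.0
```

Call:
carry_out(motion=[[[-0.4,-0.3,4,0,-0.001,0,60],[0,0,3,0,0,0,60],[0,0,1.5,0,0,0,60],[0,0,0,0,0,0,60],[0,0,0,0,0,0,60]]])

```text
clock: 44.8
tool_pos: [0.585, 0.0251, 0.1801]
eef_rot: [0.99, 0.143, -0.0, -0.0]
contact_force: [-0.6, 1.4, -1.4]
opening: 0.743
```

Call:
carry_out(motion=[[[0,0,0.8,0,0,0,60],[0,0,0,0,0,0,60],[0,0,0,0,0,0,60]]])

```text
clock: 45.1
tool_pos: [0.5851, 0.0251, 0.1795]
eef_rot: [0.99, 0.142, -0.0, -0.0]
contact_force: [-0.4, 1.1, 1.0]
opening: 0.742
```

Call:
carry_out(motion=[[[0,0,0.7,0,0,0,60],[0,0,0,0,0,0,60],[0,0,0,0,0,0,60]]])

```text
clock: 45.4
tool_pos: [0.5852, 0.0252, 0.1788]
eef_rot: [0.99, 0.142, -0.0, 0.0]
contact_force: [0.2, 2.1, 2.2]
opening: 0.74
```

Call:
carry_out(motion=[[[0,-0.4,0,0,0,0,60],[0,0,0,0,0,0,60],[0,0,0.4,0,0,0,60],[0,0,0,0,0,0,60],[0,0,0,0,0,0,60]]])

```text
clock: 45.9
tool_pos: [0.5849, 0.0254, 0.1782]
eef_rot: [0.99, 0.142, -0.0, 0.0]
contact_force: [-0.5, 1.2, 1.6]
opening: 0.744
```

Call:
carry_out(motion=[[[0,0,0.4,0,0,0,60],[0,0,0,0,0,0,60],[0,0,0,0,0,0,60]]])

```text
clock: 46.2
tool_pos: [0.5849, 0.0254, 0.1778]
eef_rot: [0.99, 0.142, -0.0, 0.0]
contact_force: [-0.5, 0.4, 2.4]
opening: 0.74
```

Call:
carry_out(motion=[[[0,0,0,0,0,0,100],[0,0,0,0,0,0,100],[0,0,0,0,0,0,100],[0,0,0,0,0,0,100],[0,0,-3,0,0,0,100],[0,0,-20,0,0,0,100],[0,0,-40,0,0,0,100],[0,0,-45,0,0,0,100]]])

```text
clock: 47.0
tool_pos: [0.584, 0.0251, 0.2862]
eef_rot: [0.99, 0.143, -0.002, -0.0]
contact_force: [1.4, -0.1, 0.2]
opening: 1.002
```

Call:
carry_out(motion=[[[-20,25,-4,0,0.002,0,100],[-25,30,-4,0,0,0,100],[-25,30,-4,0,0,0,100],[-25,30,-4,0,0,0,100],[-25,30,-4,0,0,0,100],[-25,30,-4,0,0,0,100],[-25,30,-4,0,0,0,100],[-20,30,0,0,0,0,100]]])

```text
clock: 47.8
tool_pos: [0.4678, -0.2554, 0.3144]
eef_rot: [0.99, 0.142, 0.001, 0.0]
contact_force: [1.2, -0.6, -0.7]
opening: 1.002
```

Call:
carry_out(motion=[[[0,6,0,0,0,0,100],[0,0,0,0,0,0,100],[0,0,0,0,0,0,100],[0,0,0,0,0,0,100]]])

```text
clock: 48.2
tool_pos: [0.4712, -0.2576, 0.3138]
eef_rot: [0.99, 0.144, 0.001, -0.0]
contact_force: [0.7, 0.3, 0.1]
opening: 1.001
```

```bash
python3 - <<'E'
from h import *
pose(); s=snap('wrist','w3.png'); t=snap('scene','s3.png')
for n,lo,hi in (('red',[0,170,40],[4,255,255]),('yel',[21,170,60],[32,255,255]),('blue',[100,140,30],[125,255,255])):
    for c,b in blobs(s,lo,hi,25): print(n,c,b,'z.048',ray(s,*c,.048).round(4)[:2],'z.017',ray(s,*c,.017).round(4)[:2])
E
```

```text
t 48.2 tcp [ 0.4712 -0.2576  0.3138] psi 16.56 tiltz [ 0.0019  0.001  -1.    ] F [0.68 0.32 0.07] open 1.001
red [301.0, 23.7] [281, 14, 41, 20, 357] z.048 [ 0.6217 -0.1867] z.017 [ 0.6279 -0.1828]
red [294.1, 53.4] [275, 31, 40, 45, 1229] z.048 [ 0.5896 -0.1872] z.017 [ 0.5932 -0.1834]
red [386.6, 205.8] [380, 199, 14, 15, 154] z.048 [ 0.4437 -0.3557] z.017 [ 0.4357 -0.3652]
yel [430.3, 64.7] [411, 56, 39, 19, 326] z.048 [ 0.6238 -0.3446] z.017 [ 0.6301 -0.3532]
yel [433.6, 88.9] [427, 78, 14, 28, 156] z.048 [ 0.5999 -0.3588] z.017 [ 0.6043 -0.3685]
yel [140.7, 132.5] [108, 86, 87, 93, 1143] z.048 [ 0.4468 -0.026 ] z.017 [ 0.439  -0.0093]
yel [163.7, 136.0] [146, 126, 37, 23, 621] z.048 [ 0.4507 -0.0543] z.017 [ 0.4432 -0.0398]
yel [321.2, 195.4] [315, 188, 13, 16, 172] z.048 [ 0.4325 -0.2669] z.017 [ 0.4236 -0.2693]
blue [366.4, 44.8] [347, 36, 39, 19, 320] z.048 [ 0.6224 -0.2653] z.017 [ 0.6286 -0.2676]
blue [358.3, 73.0] [338, 51, 42, 45, 1225] z.048 [ 0.5908 -0.266 ] z.017 [ 0.5946 -0.2684]
blue [231.8, 159.9] [224, 153, 16, 14, 157] z.048 [ 0.4454 -0.1427] z.017 [ 0.4375 -0.1353]
```

View pics/w3.png

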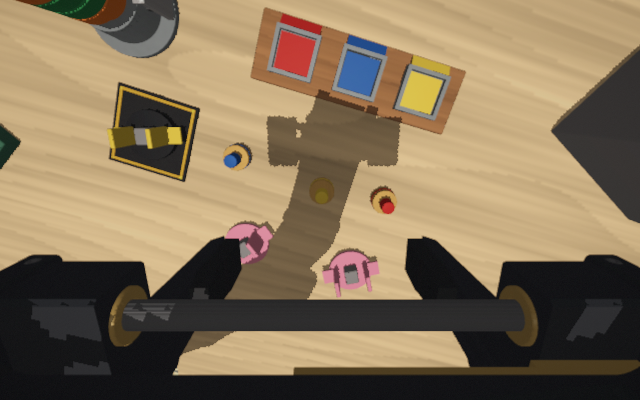

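View pics/s3.png

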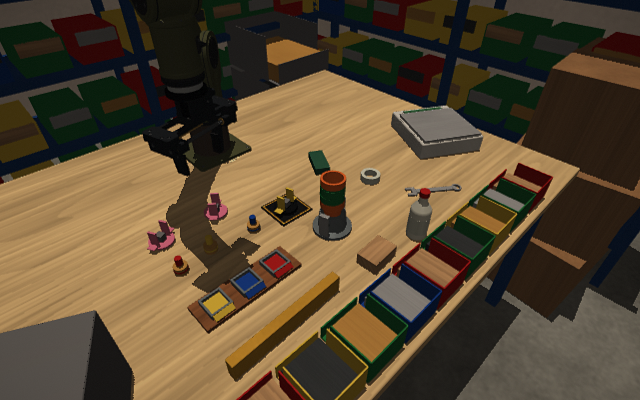

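The four-pot stack stands upright in the keeper at (333,190) in the scene view. The blue weight was knocked aside and is now near (0.445, -0.143), at (234,157) in the wrist view; yellow is at (321,192) and red at (384,201). I hover over blue first.

Call:
carry_out(motion=[[[1,-15,20,0,-0.002,0,60],[1,-17,20,0,0,0,60],[1,-17,20,0,0,0,60],[1,-17,20,0,0,0,60],[1,-17,20,0,0,0,60],[1,-17,20,0,0,0,60],[1,-17,20,0,0,0,60],[0,0,12,0,0,0,60]]])

```text
clock: 49.1
tool_pos: [0.4438, -0.1418, 0.1608]
eef_rot: [0.989, 0.145, -0.001, -0.001]
contact_force: [-0.0, -0.8, 0.0]
opening: 0.601
```

Call:
carry_out(motion=[[[0,0,0,0,0,0,60],[0,0,0,0,0,0,60],[0,0,0,0,0,0,60]]])

```text
clock: 49.4
tool_pos: [0.4449, -0.1455, 0.1623]
eef_rot: [0.99, 0.142, 0.0, 0.0]
contact_force: [0.0, 0.3, -0.2]
opening: 0.6
```

```bash
cat >> h.py <<'E'
HS={'red':([0,150,30],[4,255,255]),'yellow':([21,150,20],[32,255,255]),'blue':([100,140,20],[125,255,255])}
def knob(name,near,z=.049):
    s=snap('wrist'); u=proj(s,[*near,.048])
    b=min(blobs(s,*HS[name],60),key=lambda q:np.linalg.norm(np.array(q[0])-u)); x,y,w,h,_=b[1]
    p=ray(s,x+w/2-.5,y+w/2-.5 if h>w else y+h/2-.5,.048)[:2]  # top disc: width tells its diameter
    for pt in [ray(s,x-.5,y+h/2,.048),ray(s,x+w-.5,y+h/2,.048)]: print('edge',pt.round(4)[:2],end=' ')
    print(name,b,'expected px',u.round(),'top',p.round(4),'centroid',ray(s,*b[0],.046)[:2].round(4)); go([*p,z],16.4); return s
E
python3 - <<'E'
from h import *
s=knob('blue',[.4454,-.1427]); cv2.imwrite('pics/b.png',s['pixels'][...,::-1])
E
```

```text
edge [ 0.4434 -0.1313] edge [ 0.448 -0.147] blue ([316.0, 198.3], [306, 186, 20, 25, 391]) expected px [320. 200.] top [ 0.4482 -0.1385] centroid [ 0.4454 -0.1397]
t 49.45 tcp [ 0.4449 -0.1456  0.1623] psi 16.34 tiltz [ 1.2e-03 -7.0e-04 -1.0e+00] F [-0.25  0.34 -0.15] open 0.599
GO shift [  5.   -6.  113.3] len 114.0 turn az -0.001
```

View pics/b.png

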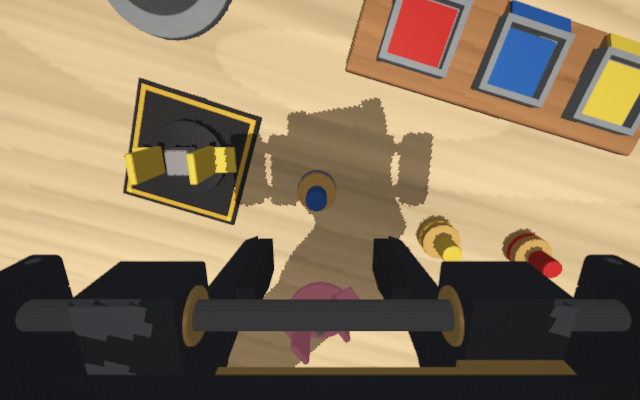

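The blue knob is at (316,201), leaning down the picture. The top disc's centre gives about (0.444, -0.139).

Call:
carry_out(motion=[[[0.5,-6,15,0,0,0,60],[0,0,25,0,0,0,60],[0,0,25,0,0,0,60],[0,0,22,0,0,0,60],[0,0,15,0,0,0,60],[0,0,8,0,0,0,60],[0,0,3,0,0,0,60],[0,0,0,0,0,0,60]]], squeeze=15)

```text
clock: 50.25
tool_pos: [0.4433, -0.1395, 0.0488]
eef_rot: [0.99, 0.142, 0.0, 0.0]
contact_force: [-0.6, -0.1, 0.5]
opening: 0.601
```

Call:
carry_out(motion=[[[0,0,0,0,0,0,10],[0,0,0,0,0,0,10],[0,0,0,0,0,0,10],[0,0,0,0,0,0,10],[0,0,0,0,0,0,10],[0,0,0,0,0,0,10],[0,0,0,0,0,0,10]]])

```text
clock: 50.95
tool_pos: [0.4431, -0.1396, 0.0487]
eef_rot: [0.99, 0.142, -0.0, 0.0]
contact_force: [-0.2, 0.1, 2.2]
opening: 0.196
```

Call:
carry_out(motion=[[[0,0,-5,0,0,0,10],[0,0,-15,0,0,0,10],[0,0,-25,0,0,0,10],[0,0,-25,0,0,0,10],[0,0,-10,0,0,0,10],[0,0,0,0,0,0,10],[0,0,0,0,0,0,10]]])

```text
clock: 51.65
tool_pos: [0.4427, -0.1395, 0.1284]
eef_rot: [0.99, 0.142, -0.0, 0.0]
contact_force: [0.2, 0.1, -1.7]
opening: 0.197
```

```bash
python3 - <<'E'
from h import *
go([.594,-.270,.125],16.4); s=snap('wrist','b2.png')
E
```

```text
t 51.65 tcp [ 0.4427 -0.1395  0.1284] psi 16.36 tiltz [-9.e-04 -2.e-04 -1.e+00] F [ 0.18  0.12 -1.66] open 0.197
GO shift [108.4 167.9   3.3] len 200.0 turn az -0.001
```

View pics/b2.png

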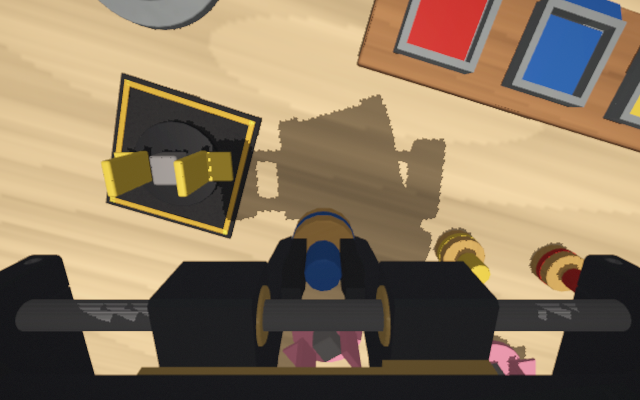

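Call:
carry_out(motion=[[[12,18,0,0,0,0,10],[14,22,0,0,0,0,10],[14,22,0,0,0,0,10],[14,22,0,0,0,0,10],[14,22,0,0,0,0,10],[14,22,0,0,0,0,10],[14,22,0,0,0,0,10],[11.5,17.5,0,0,0,0,10]]])

```text
clock: 52.5
tool_pos: [0.5934, -0.2707, 0.1267]
eef_rot: [0.99, 0.142, -0.002, -0.0]
contact_force: [-0.3, 0.9, -1.9]
opening: 0.195
```

Call:
carry_out(motion=[[[0,0,0,0,0,0,10],[0,0,0,0,0,0,10],[0,0,0,0,0,0,10],[0,0,0,0,0,0,10]]])

```text
clock: 52.9
tool_pos: [0.5926, -0.2687, 0.1283]
eef_rot: [0.99, 0.143, -0.001, -0.0]
contact_force: [-0.6, -0.3, -2.3]
opening: 0.196
```

```bash
python3 - <<'E'
from h import *
go([.593,-.2698,.085],16.4); s=snap('wrist','b3.png')
for n in HS:
  for c,b in blobs(s,*HS[n],200): print(n,c,b,ray(s,*c,.017).round(4)[:2])
E
```

```text
t 52.9 tcp [ 0.5926 -0.2687  0.1283] psi 16.47 tiltz [-2.e-03  2.e-04 -1.e+00] F [-0.61 -0.29 -2.31] open 0.196
GO shift [ 0.1  1.2 43.3] len 43.0 turn az 0.001
red [226.0, 130.3] [189, 113, 73, 35, 1250] [ 0.6266 -0.1822]
red [218.7, 172.2] [188, 140, 63, 65, 2864] [ 0.5931 -0.183 ]
yellow [541.9, 25.6] [389, 0, 251, 69, 7834] [ 0.7577 -0.3767]
yellow [437.7, 189.7] [407, 174, 62, 33, 1086] [ 0.6288 -0.3539]
yellow [422.5, 227.1] [391, 199, 64, 58, 2335] [ 0.5953 -0.3545]
yellow [50.8, 247.6] [0, 224, 77, 68, 497] [ 0.4877 -0.0581]
blue [334.7, 161.2] [302, 145, 66, 33, 1077] [ 0.6274 -0.268 ]
blue [322.3, 193.8] [291, 170, 66, 50, 1945] [ 0.5993 -0.2663]
blue [322.6, 265.7] [304, 241, 38, 50, 1491] [ 0.5369 -0.285 ]
```

View pics/b3.png

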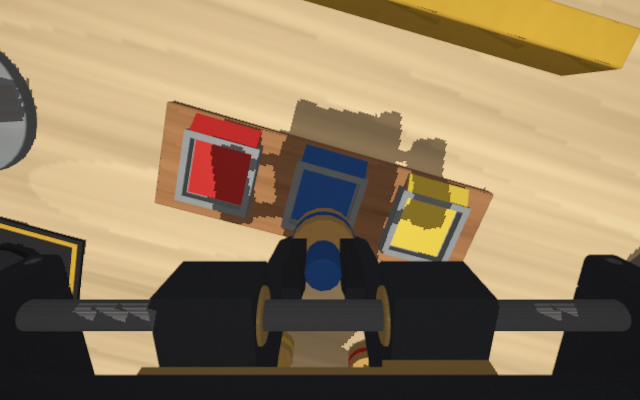

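The blue weight hangs over the blue slot at (322,190). Slot floors come out at red (0.593, -0.183), blue (0.594, -0.2687) and yellow (0.595, -0.354).

Call:
carry_out(motion=[[[0.3,0.3,15,0,0.001,0,10],[0,0,18,0,0,0,10],[0,0,12,0,0,0,10],[0,0,6,0,0,0,10],[0,0,3,0,0,0,10],[0,0,0,0,0,0,10],[0,0,0,0,0,0,10]]])

```text
clock: 53.65
tool_pos: [0.5943, -0.27, 0.075]
eef_rot: [0.99, 0.142, 0.001, 0.0]
contact_force: [0.1, -0.6, -2.0]
opening: 0.196
```

Call:
carry_out(motion=[[[0,0,3,0,0,0,10],[0,0,2,0,0,0,10],[0,0,1.5,0,0,0,10],[0,0,0,0,0,0,10]]])

```text
clock: 54.05
tool_pos: [0.5936, -0.27, 0.0679]
eef_rot: [0.99, 0.142, 0.0, -0.0]
contact_force: [-0.5, 1.0, -2.2]
opening: 0.197
```

Call:
carry_out(motion=[[[0,0,1,0,0,0,10],[0,0,0.7,0,0,0,10],[0,0,0,0,0,0,10]]])

```text
clock: 54.35
tool_pos: [0.5938, -0.2699, 0.0663]
eef_rot: [0.99, 0.142, 0.0, 0.0]
contact_force: [-0.5, -0.5, -1.5]
opening: 0.201
```

Call:
carry_out(motion=[[[0,0,0.7,0,0,0,10],[0,0,0,0,0,0,10],[0,0,0,0,0,0,60],[0,0,0,0,0,0,60],[0,0,0,0,0,0,60],[0,0,0,0,0,0,60],[0,0,0,0,0,0,60]]])

```text
clock: 55.05
tool_pos: [0.5939, -0.27, 0.0657]
eef_rot: [0.99, 0.142, 0.0, 0.0]
contact_force: [0.5, -0.1, -0.8]
opening: 0.598
```

Call:
carry_out(motion=[[[0,0,-5,0,0,0,60],[0,0,-20,0,0,0,60],[0,0,-35,0,0,0,60],[0,0,-34,0,0,0,60],[-25,6,0,0,0,0,60],[-30,7,0,0,0,0,60],[-30,7,0,0,0,0,60],[-30,7,0,0,0,0,60]]])

```text
clock: 55.85
tool_pos: [0.4901, -0.3288, 0.1602]
eef_rot: [0.99, 0.143, 0.0, 0.0]
contact_force: [0.1, -0.1, 0.5]
opening: 0.603
```

Call:
carry_out(motion=[[[-30,7,0,0,0,0,60],[-24,6,0,0,0,0,60],[0,0,0,0,0,0,60],[0,0,0,0,0,0,60],[0,0,0,0,0,0,60],[0,0,0,0,0,0,60]]])

```text
clock: 56.45
tool_pos: [0.4445, -0.3548, 0.1598]
eef_rot: [0.99, 0.144, 0.001, -0.0]
contact_force: [-0.1, -0.0, 0.1]
opening: 0.604
```

```bash
sed -i 's|p=ray(s,x+w/2-.5,.*|p=ray(s,x+w/2-.5,y+h-w/2-.5,.048)[:2]|' h.py; python3 - <<'E'
from h import *
knob('red',[.442,-.356]); knob('yellow',[.43,-.264])
E
```

```text
edge [ 0.4416 -0.3496] edge [ 0.4465 -0.366 ] red ([326.0, 203.7], [316, 191, 21, 26, 417]) expected px [323. 206.] top [ 0.4424 -0.3583] centroid [ 0.4437 -0.3579]
t 56.5 tcp [ 0.4442 -0.355   0.1597] psi 16.49 tiltz [ 1.6e-03  4.0e-04 -1.0e+00] F [ 0.29  0.42 -0.09] open 0.604
GO shift [ -2.9   2.6 110.7] len 111.0 turn az 0.002
edge [ 0.4296 -0.2597] edge [ 0.4359 -0.2812] yellow ([217.7, 186.3], [204, 174, 28, 26, 519]) expected px [209. 188.] top [ 0.434  -0.2703] centroid [ 0.4327 -0.27  ]
t 56.55 tcp [ 0.444  -0.3551  0.1597] psi 16.47 tiltz [ 1.3e-03  3.0e-04 -1.0e+00] F [0.51 0.78 0.34] open 0.603
GO shift [ 14.3 -84.2 110.7] len 140.0 turn az 0.001
```

Call:
carry_out(motion=[[[-2,2,15,0,0,0,60],[0,0,25,0,0,0,60],[0,0,25,0,0,0,60],[0,0,20,0,0,0,60],[0,0,15,0,0,0,60],[0,0,8,0,0,0,60],[0,0,3,0,0,0,60],[0,0,0,0,0,0,60]]])

```text
clock: 57.35
tool_pos: [0.4418, -0.3585, 0.0486]
eef_rot: [0.99, 0.142, 0.0, 0.0]
contact_force: [-0.2, 0.4, 1.0]
opening: 0.6
```

Call:
carry_out(motion=[[[0,0,0,0,0,0,10],[0,0,0,0,0,0,10],[0,0,0,0,0,0,10],[0,0,0,0,0,0,10],[0,0,0,0,0,0,10],[0,0,0,0,0,0,10],[0,0,0,0,0,0,10]]])

```text
clock: 58.05
tool_pos: [0.4417, -0.3585, 0.0488]
eef_rot: [0.99, 0.142, 0.0, 0.0]
contact_force: [-0.4, -0.2, 3.1]
opening: 0.2
```

Call:
carry_out(motion=[[[0,0,-5,0,0,0,10],[0,0,-15,0,0,0,10],[0,0,-25,0,0,0,10],[0,0,-25,0,0,0,10],[0,0,-10,0,0,0,10],[0,0,0,0,0,0,10],[0,0,0,0,0,0,10]]])

```text
clock: 58.75
tool_pos: [0.441, -0.3585, 0.1282]
eef_rot: [0.99, 0.142, -0.0, -0.0]
contact_force: [-0.8, -0.5, -2.1]
opening: 0.197
```

```bash
python3 - <<'E'
from h import *
st,M=pose(); print('red grasp offset', (M.T@(np.array([.4424,-.3583,.05])-[.4424,-.3572,.0489])).round(4))
go([.5935,-.184,.135],16.4)
E
```

```text
t 58.75 tcp [ 0.441  -0.3585  0.1282] psi 16.37 tiltz [-4.e-04  1.e-04 -1.e+00] F [-0.76 -0.48 -2.09] open 0.197
red grasp offset [-0.0003  0.0011 -0.0011]
t 58.75 tcp [ 0.441  -0.3585  0.1282] psi 16.37 tiltz [-4.e-04  1.e-04 -1.e+00] F [-0.76 -0.48 -2.09] open 0.197
GO shift [ 195.5 -124.4   -6.8] len 232.0 turn az -0.001
```

Call:
carry_out(motion=[[[20,-12,-3,0,0,0,10],[26,-17,-4,0,0,0,10],[26,-17,0,0,0,0,10],[26,-17,0,0,0,0,10],[26,-17,0,0,0,0,10],[26,-17,0,0,0,0,10],[26,-17,0,0,0,0,10],[19,-10,0,0,0,0,10]]])

```text
clock: 59.55
tool_pos: [0.5942, -0.1813, 0.1342]
eef_rot: [0.99, 0.144, -0.0, -0.001]
contact_force: [0.2, 0.4, -1.2]
opening: 0.198
```

Call:
carry_out(motion=[[[0,0,0,0,0,0,10],[0,0,0,0,0,0,10],[0,0,0,0,0,0,10],[0,0,0,0,0,0,10],[0,0,0,0,0,0,10],[0,0,0,0,0,0,10]]])

```text
clock: 60.15
tool_pos: [0.5933, -0.1851, 0.1357]
eef_rot: [0.99, 0.142, 0.0, 0.0]
contact_force: [-0.0, -0.4, -2.1]
opening: 0.197
```

```bash
python3 - <<'E'
from h import *
go([.5935,-.184,.079],16.4)
E
```

```text
t 60.15 tcp [ 0.5933 -0.1851  0.1357] psi 16.32 tiltz [ 3.e-04 -2.e-04 -1.e+00] F [-0.02 -0.44 -2.05] open 0.197
GO shift [ 0.5 -1.1 56.7] len 57.0 turn az -0.001
```

Call:
carry_out(motion=[[[0,-0.5,12,0,0,0,10],[0,0,18,0,0,0,10],[0,0,14,0,0,0,10],[0,0,9,0,0,0,10],[0,0,6,0,0,0,10],[0,0,4,0,0,0,10],[0,0,0,0,0,0,10],[0,0,0,0,0,0,10]]])

```text
clock: 60.95
tool_pos: [0.594, -0.184, 0.0731]
eef_rot: [0.99, 0.142, 0.001, 0.0]
contact_force: [0.4, 1.3, -1.9]
opening: 0.195
```

Call:
carry_out(motion=[[[0,0,3,0,0,0,10],[0,0,2,0,0,0,10],[0,0,1,0,0,0,10],[0,0,0,0,0,0,10],[0,0,0,0,0,0,10]]])

```text
clock: 61.45
tool_pos: [0.5936, -0.184, 0.0667]
eef_rot: [0.99, 0.142, 0.0, 0.0]
contact_force: [0.8, -0.2, -2.5]
opening: 0.197
```

Call:
carry_out(motion=[[[0,0,0.9,0,0,0,10],[0,0,0,0,0,0,10],[0,0,0,0,0,0,60],[0,0,0,0,0,0,60],[0,0,0,0,0,0,60],[0,0,0,0,0,0,60],[0,0,0,0,0,0,60]]])

```text
clock: 62.15
tool_pos: [0.5936, -0.1841, 0.0659]
eef_rot: [0.99, 0.142, 0.0, 0.0]
contact_force: [-0.3, -0.7, -0.5]
opening: 0.593
```

Call:
carry_out(motion=[[[0,0,-5,0,0,0,60],[0,0,-20,0,0,0,60],[0,0,-35,0,0,0,60],[0,0,-34,0,0,0,60],[-25,5,0,0,0,0,60],[-30,6,0,0,0,0,60],[-30,6,0,0,0,0,60],[-30,6,0,0,0,0,60]]])

```text
clock: 62.95
tool_pos: [0.4887, -0.239, 0.1603]
eef_rot: [0.99, 0.143, 0.001, 0.0]
contact_force: [-0.3, 0.5, 0.3]
opening: 0.597
```

Call:
carry_out(motion=[[[-30,6,0,0,0,0,60],[-30,6,0,0,0,0,60],[-3,0,0,0,0,0,60],[0,0,0,0,0,0,60],[0,0,0,0,0,0,60],[0,0,0,0,0,0,60]]])

```text
clock: 63.55
tool_pos: [0.4342, -0.267, 0.16]
eef_rot: [0.99, 0.143, 0.001, -0.0]
contact_force: [0.7, -0.6, 0.5]
opening: 0.6
```

```bash
python3 - <<'E'
from h import *
HS['yellow']=([24,150,20],[32,255,255])
knob('yellow',[.432,-.268]); HS['yellow']=([21,150,20],[32,255,255]); knob('yellow',[.432,-.268])
E
```

```text
edge [ 0.5777 -0.3187] edge [ 0.5918 -0.3661] yellow ([487.6, 32.4], [453, 0, 71, 69, 3122]) expected px [323. 205.] top [ 0.5856 -0.342 ] centroid [ 0.5865 -0.3424]
t 63.6 tcp [ 0.434  -0.267   0.1598] psi 16.47 tiltz [ 1.9e-03  4.0e-04 -1.0e+00] F [-0.08 -0.14  1.38] open 0.6
GO shift [123.9 114.9 111.1] len 202.0 turn az 0.001
edge [ 0.4301 -0.2586] edge [ 0.435 -0.275] yellow ([322.1, 203.6], [312, 191, 21, 26, 456]) expected px [323. 205.] top [ 0.4309 -0.2673] centroid [ 0.4323 -0.267 ]
t 63.65 tcp [ 0.4337 -0.2671  0.1598] psi 16.46 tiltz [ 1.5e-03  3.0e-04 -1.0e+00] F [-0.58 -0.69  0.16] open 0.6
GO shift [ -2.9  -0.6 110.8] len 111.0 turn az 0.001
```

Call:
carry_out(motion=[[[-2,-1,15,0,0,0,60],[0,0,25,0,0,0,60],[0,0,25,0,0,0,60],[0,0,20,0,0,0,60],[0,0,15,0,0,0,60],[0,0,8,0,0,0,60],[0,0,3,0,0,0,60],[0,0,0,0,0,0,60]]])

```text
clock: 64.45
tool_pos: [0.4308, -0.2672, 0.0487]
eef_rot: [0.99, 0.143, 0.0, 0.0]
contact_force: [0.5, 0.0, -0.1]
opening: 0.6
```

Call:
carry_out(motion=[[[0,0,0,0,0,0,10],[0,0,0,0,0,0,10],[0,0,0,0,0,0,10],[0,0,0,0,0,0,10],[0,0,0,0,0,0,10],[0,0,0,0,0,0,10],[0,0,0,0,0,0,10]]])

```text
clock: 65.15
tool_pos: [0.4305, -0.2674, 0.0489]
eef_rot: [0.99, 0.142, 0.0, 0.0]
contact_force: [-1.3, -0.5, 2.5]
opening: 0.2
```

Call:
carry_out(motion=[[[0,0,-5,0,0,0,10],[0,0,-15,0,0,0,10],[0,0,-25,0,0,0,10],[0,0,-25,0,0,0,10],[0,0,-15,0,0,0,10],[0,0,0,0,0,0,10],[0,0,0,0,0,0,10]]])

```text
clock: 65.85
tool_pos: [0.4301, -0.2676, 0.1335]
eef_rot: [0.99, 0.142, 0.0, 0.0]
contact_force: [0.1, -0.3, -2.4]
opening: 0.199
```

```bash
python3 - <<'E'
from h import *
go([.5945,-.3555,.135],16.4)
E
```

```text
t 65.85 tcp [ 0.4301 -0.2676  0.1335] psi 16.35 tiltz [ 2.e-04 -1.e-04 -1.e+00] F [ 0.08 -0.27 -2.38] open 0.199
GO shift [133.  130.7  -1.5] len 186.0 turn az -0.001
```

Call:
carry_out(motion=[[[14,13,-2,0,0,0,10],[18,18,0,0,0,0,10],[18,18,0,0,0,0,10],[18,18,0,0,0,0,10],[18,18,0,0,0,0,10],[18,18,0,0,0,0,10],[18,18,0,0,0,0,10],[11,9.7,0,0,0,0,10]]])

```text
clock: 66.65
tool_pos: [0.5955, -0.356, 0.1335]
eef_rot: [0.99, 0.142, -0.001, -0.0]
contact_force: [0.0, 0.3, -1.3]
opening: 0.191
```

Call:
carry_out(motion=[[[0,0,0,0,0,0,10],[0,0,0,0,0,0,10],[0,0,0,0,0,0,10],[0,0,0,0,0,0,10],[0,0,0,0,0,0,10],[0,0,0,0,0,0,10]]])

```text
clock: 67.25
tool_pos: [0.5946, -0.3553, 0.136]
eef_rot: [0.99, 0.142, 0.0, 0.0]
contact_force: [0.1, 0.0, -1.4]
opening: 0.2
```

```bash
python3 - <<'E'
from h import *
go([.5945,-.3555,.073],16.4)
E
```

```text
t 67.25 tcp [ 0.5946 -0.3553  0.136 ] psi 16.38 tiltz [ 4.e-04 -2.e-04 -1.e+00] F [ 0.1   0.01 -1.37] open 0.2
GO shift [-0.2  0.1 63. ] len 63.0 turn az -0.0
```

Call:
carry_out(motion=[[[0,0,12,0,0,0,10],[0,0,18,0,0,0,10],[0,0,14,0,0,0,10],[0,0,9,0,0,0,10],[0,0,6,0,0,0,10],[0,0,4,0,0,0,10],[0,0,0,0,0,0,10],[0,0,0,0,0,0,10]]])

```text
clock: 68.05
tool_pos: [0.5953, -0.3554, 0.0732]
eef_rot: [0.99, 0.142, 0.001, 0.0]
contact_force: [-0.2, -0.4, -1.3]
opening: 0.199
```

Call:
carry_out(motion=[[[0,0,3,0,0,0,10],[0,0,2,0,0,0,10],[0,0,1,0,0,0,10],[0,0,0,0,0,0,10],[0,0,0,0,0,0,10]]])

```text
clock: 68.55
tool_pos: [0.595, -0.3553, 0.0668]
eef_rot: [0.99, 0.142, 0.0, 0.0]
contact_force: [0.5, 0.1, -2.3]
opening: 0.195
```

Release, rise, and back off toward the robot to look at everything.

Call:
carry_out(motion=[[[0,0,0.9,0,0,0,10],[0,0,0,0,0,0,10],[0,0,0,0,0,0,60],[0,0,0,0,0,0,60],[0,0,0,0,0,0,60],[0,0,0,0,0,0,60],[0,0,0,0,0,0,60]]])

```text
clock: 69.25
tool_pos: [0.595, -0.3553, 0.066]
eef_rot: [0.99, 0.142, 0.0, 0.0]
contact_force: [0.7, 0.7, -0.2]
opening: 0.601
```

Call:
carry_out(motion=[[[0,0,-5,0,0,0,60],[0,0,-20,0,0,0,60],[0,0,-40,0,0,0,60],[0,0,-40,0,0,0,60],[-25,0,-40,0,0,0,60],[-30,0,-40,0,0,0,60],[-30,0,-30,0,0,0,60],[-30,0,0,0,0,0,60]]])

```text
clock: 70.05
tool_pos: [0.4863, -0.3885, 0.2876]
eef_rot: [0.99, 0.143, 0.005, 0.004]
contact_force: [0.5, 0.3, 0.1]
opening: 0.602
```

Call:
carry_out(motion=[[[-30,-15,0,0,0,0,60],[-20,-15,0,0,0,0,60],[0,0,0,0,0,0,60],[0,0,0,0,0,0,60],[0,0,0,0,0,0,60]]])

```text
clock: 70.55
tool_pos: [0.4294, -0.3731, 0.2818]
eef_rot: [0.99, 0.143, 0.001, 0.001]
contact_force: [0.4, -0.1, 0.0]
opening: 0.602
```

```bash
python3 - <<'E'
from h import *
pose(); a=snap('wrist'); b=snap('scene')
im=np.vstack([cv2.resize(a['pixels'][:240],(800,300)),cv2.resize(b['pixels'][140:350,130:470],(800,300))])
cv2.imwrite('pics/end.png',im[...,::-1])
E
```

```text
t 70.55 tcp [ 0.4294 -0.3731  0.2818] psi 16.41 tiltz [ 2.8e-03 -9.0e-04 -1.0e+00] F [ 0.36 -0.09  0.04] open 0.602
```

View pics/end.png

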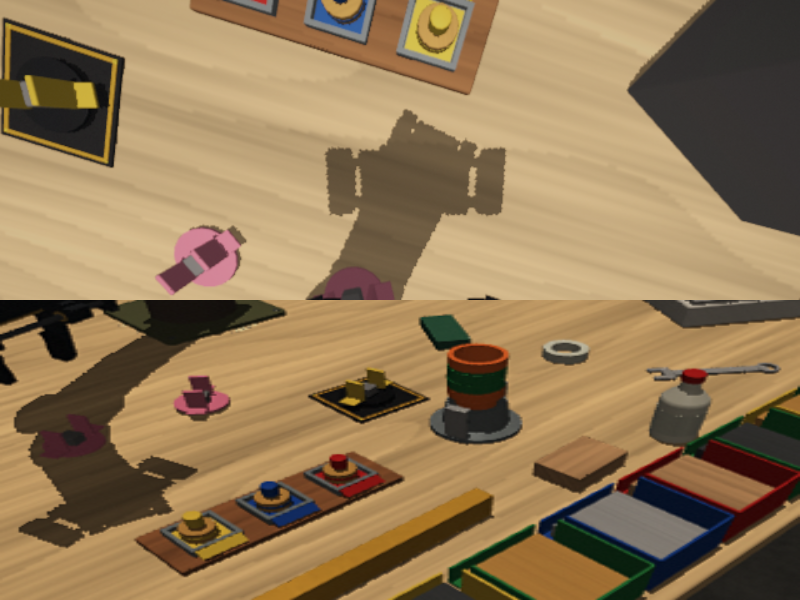

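The final view shows each weight in its own slot (yellow at (195,530), blue (268,495), red (340,468)). The four-pot stack is upright at (478,385) and the cover stands on the mat at (368,392). Tape, spanner, glue, offcut and oilstone look untouched. I'm handing in.

```bash
python3 -c "
from h import *
print(ticket.finish_job())"
```

```text
the job is handed in; nothing more can be done
None
```

I packed up the bench as asked and handed the job in at about 71 s of the 210 s allowed. No verdict was reported.

- **Cover:** I pinched the yellow tabs, lifted the cover off the keeper and stood it on the mat. While finding the mat, the cover was pressed on it with up to about 16 N before I let go.
- **Pots:** All four are in one upright stack in the keeper, in the order orange, green, green, orange from the bottom. Each was lowered in sub-millimetre steps until light contact, under 3 N, at 23 to 24 mm per pot, which is the seating height given. The first pot met the keeper's wall off centre, with up to 6 N sideways, so I re-centred it before it sat. The topmost needed a small re-centring too.
- **Weights:** Red, blue and yellow each stand in the slot of their own colour. The blue one had been knocked aside by a few centimetres, so I located it again before gripping it.

The last wrist and scene pictures showed the stack upright, the cover on the mat and all three weights inside their pockets. The tape, glue, spanner, oilstone, offcut and level looked to be where they were. I judged that by eye and did not measure them. The top-rim height of the finished stack was not measured separately; it rests on the contact heights above.

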